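# Clear the bracket top and hold the lift rod through both bushes for its clip

## Task

Sweep the four loose steel chips off the bracket's machined top with the scraper block, so that none is carried into the bush, and set the scraper back down on the bench. Then take the long grooved rod out of the wooden block and lower it upright through the upper bush and on through the lower one until the clip groove near its lower end shows just clear below the lower bush. Finish while still holding it there, so that a workmate can fit the clip; leave the short rod, oil can, grease tin and side cutters where they are.

Things in the scene. Friction and masses are not known exactly. Their poses are not given: they have to be found in the camera images.
- bracket: Dark green cast bracket, fixed. Origin: at bench height on the axis of its two bushes; x from the open front to the column at the back (x 45 to 71, y +-37 mm), y across. Bare-steel top: flat, x and y +-50 mm, 130 mm up; behind it, 6 mm lower, a green ledge to x 72 mm. Lower arm: x -30 to 50, y +-28 mm, 47 to 65 mm up. Foot: x -50 to 95, y +-58, 12 mm high, bolts to 21 mm.
- upper_bush (a point): Centre of the mouth of the upper bronze bush, flush with the bracket's machined top, 130 mm above the bench. Bore 18 mm, straight down to 100 mm above the bench, mouth countersunk by 2 mm. Axes as the bracket's.
- lower_bush (a point): Centre of the lower end (underside) of the lower bronze bush, 42 mm above the bench, straight below the upper bush. Bore 18 mm; its upper mouth, countersunk by 2 mm, is 67 mm above the bench. Below it is free space down to the foot's top, 12 mm above the bench. Axes as the bracket's.
- scraper: Scraper block: beech grip with a black rubber sole, standing on its sole on the bench. Sole and shoulder 30 (x) x 110 (y) mm up to 26 mm high, above that a grip ridge 22 (x) x 100 (y) mm, 60 mm high in all; about 0.18 kg. Origin: centre of the sole's underside; z up, y along its length.
- chip_0: Dark steel turning chip, an open curl about 27 mm across and 5 to 7 mm high, 10 g, lying flat on the bracket's machined top near the upper bush. Origin: centre of the curl, on its underside.
- chip_1: Another such chip.
- chip_2: Another such chip.
- chip_3: Another such chip.
- rod_rack: Wooden block, 60 (x) x 176 (y) x 48 (z) mm, fixed, with three upright holes at y = -58, 0 and 58 mm, 18 mm wide and 36 mm deep (floor 12 mm above the bench). One rod stands in each end hole (which is where varies); the middle hole is empty. Origin: centre of the underside.
- lift_rod: The long rod: ground steel, 16 mm in diameter, 165 mm long, a clip groove 3 mm wide and 2 mm deep round it centred 8 mm from each end, both ends chamfered 1.5 mm; about 0.25 kg. Stands upright in the block, 129 mm of it above the block's top. Origin: centre of its lower end face; z along the rod, up.
- rod_groove (a point): Centre of the groove near the rod's lower end, on the rod's axis, 8 mm above the lower end face.
- short_rod: Bystander: plain steel rod without grooves, 16 mm in diameter, 105 mm long, standing upright in the wooden block. Origin: centre of its lower end face.
- oil_can: Bystander: red oil can with a thin spout, 62 x 68 mm, 150 mm high, standing behind and to the right of the bracket. Origin: centre of its underside.
- grease_tin: Bystander: round tin, 70 mm across, 33 mm high, behind and to the left of the bracket. Origin: centre of its underside.
- side_cutter: Bystander: side cutters lying flat on the bench, 49 x 127 x 11 mm, in front of and to the right of the bracket. Origin: centre of the underside.
Mind the look-alikes: they are no part of the job. What is shaped like the lift_rod but green or red is not meant.

How it is judged:
By the outcome, as a careful person would: the job done as asked, in the order asked, and still so for the second after the job is handed in, while the arm keeps its last pose, push and grip.
It also fails if it takes over 64 s, if anything falls off the work surface, if the arm or the gripper's body presses on something with over 40 N, if the wrist force passes 120 N, or if a joint passes its speed limit or range.

## Robot

A 7-joint arm with a two-finger parallel gripper is mounted at the origin on a cart in front of the work surface, level with it; the furniture and walls round the work are solid. World frame = base frame: x ahead of the robot, y to its left, z up, the work surface at z = 0. Lengths are in m, angles in rad, forces in N, time in s.
With the tool pointing down it reaches from about 0.4 to 0.925 m from the base axis. Payload 5.6 kg.
Tool frame: the origin (TCP) lies at the very end of the fingers, on their centre line; the grasp point (between the pads) lies 19 mm behind it; z points along the fingers, y is the line along which they close (so a half turn about z gives the same grasp; the last joint's range is limited). The gripper opens to 85 mm and grips with 20 to 120 N. Pads are 22 mm wide; open, the fingers measure 114 mm over their backs; the gripper's body (76 mm by 85 mm) begins 54 mm behind the grasp point. The pads swing forward as they close: fully open they stand 13 mm farther back than shut.
Start: joints at [-1.337, 0.468, -0.012, 1.603, 0.006, 1.071, -0.056], TCP at [0.178, 0.625, 0.204] pointing down, gripper open.
Joint ranges: [-2.53, 2.53], [-0.31, 2.02], [-1.57, 1.55], [0.28, 2.44], [-1.29, 4.43], [0.15, 1.84], [-2.92, 2.92]. Speed limits (rad/s): [2.57, 2.57, 3.14, 3.14, 3.14, 3.14, 3.14].

## Interface

Orientations are given as a rotation vector (axis times angle).
In Python, from rig import observe, viewer, ctrl gives the robot as it stands.
- The arm moves only by the tool apply_moves, never from a script. Its argument "commands" is a list of rows, each an object with "translation": the shift along the tool's x, y, z in mm, a list of three; "twist": the turn, a rotation vector about the tool's x, y, z in degrees, a list of three; "grip": the closure, from 0 (fully open) to 1 (shut). A call has 1 to 5 rows; each row shifts and turns the commanded pose from where the row before left it, along the tool's axes as they then stand; what a row does not reach is not made up. A row lasts 1/12 s, in which the tool goes at most 41.7 mm and 7.16 degrees, less where a joint would pass 70% of its speed; a pose out of reach is approached as far as the arm can. A call with a gripper value outside its range is refused whole. The fingers move at their own pace and stop on an object; "grip_force" is the grip in N (left out, the last holds). Time passes only in rows, so rows that do not move let the fingers close. It gives the time, the measured TCP pose, the force, the opening and the grip force at its end, in the units of the state.
- observe(): the state, without advancing time (a new reading comes with each control period).
- viewer.read_camera(name): name is "side" or "top" or "wrist"; returns a dict with "pixels" (480x640x3 uint8, red, green, blue), "intrinsics" (3x3 intrinsics, pixels), "dist" ([k1, k2, p1, p2, k3] as OpenCV has them; the pictures are not rectified), "origin" and "orientation" of the camera in the world. Camera axes: x right, y down, z forward; pixel columns grow to the right and rows downward; lengths in m; the calibration is good to about 2 mm. A picture is of the moment at which its call begins. There is no depth.
- ctrl.hand_in(): hands the job in; it is judged then, once.
The state is a dict: "t": time; "q": joint angles; "dq": joint speeds; "joint_efforts": joint torques, N m; "ee_pos": TCP position; "eef_rot": TCP orientation; "force": force on the tool from outside, world axes, zero at the start; "moment": the same for the moment, N m; "finger_gap": opening from 0.0 (shut) to 1.0 (fully open); "grasp_force": force on a finger pad.
Only numpy, scipy, OpenCV 4.12 (cv2) and the standard library are available. Lean on these libraries where they do the work, as an engineer would, in place of code of your own. Each camera call takes 0.05 s, during which the arm holds its last target. There are 200 camera calls.

## Working session

There is one attempt and no reset: what is moved stays moved. The work goes in short steps, Python scripts to look and compute and a tool call to move; the robot and the scene stay as the last step left them, time stands still between calls to the robot, and variables do not carry over. Pictures are saved under pics/ and viewed, at most 10 in all, crops included, and the job is handed in when it is done.

Besides the shell and the picture viewer there is one more tool, called as a command line: name --argument value ..., lists and objects as JSON in quotes. apply_moves: Moves the arm, as the interface text tells. Its arguments: {"type":"object","properties":{"commands":{"type":"array"},"grip_force":{"type":"number"}},"required":["commands"]}

```bash
mkdir -p pics; ls
cat > h.py <<'E'
import numpy as np, cv2
from rig import observe, viewer, ctrl
from scipy.spatial.transform import Rotation as R
def cam(n):
    c=viewer.read_camera(n)
    o=np.array(c['orientation'],float)
    c['R']=o if o.shape==(3,3) else (R.from_rotvec(o).as_matrix() if o.size==3 else R.from_quat(o).as_matrix())
    c['o']=np.array(c['origin'],float);c['K']=np.array(c['intrinsics'],float);c['d']=np.array(c['dist'],float)
    return c
def ray(c,uv):
    p=cv2.undistortPoints(np.array(uv,float).reshape(-1,1,2),c['K'],c['d']).reshape(-1,2)
    return np.c_[p,np.ones(len(p))]@c['R'].T
def plane(c,uv,z):
    r=ray(c,uv);return c['o']+r*((z-c['o'][2])/r[:,2])[:,None]
def proj(c,P):
    rv=cv2.Rodrigues(c['R'].T)[0];return cv2.projectPoints(np.array(P,float).reshape(-1,3),rv,-c['R'].T@c['o'],c['K'],c['d'])[0].reshape(-1,2)
def save(c,n):cv2.imwrite('pics/'+n+'.png',c['pixels'][:,:,::-1])
E
python3 - <<'E'
from h import *
s=observe();print({k:np.round(v,3) for k,v in s.items()})
import pickle
D={}
for n in('top','side','wrist'):
    c=cam(n);save(c,n+'0');print(n,c['orientation'],c['o'],c['K'],c['d']);D[n]=c
pickle.dump(D,open('d0.pkl','wb'))
E
```

```text
pics
{'t': np.float64(0.0), 'q': array([-1.337,  0.468, -0.012,  1.604,  0.006,  1.071, -0.056]), 'dq': array([ 0.   ,  0.   ,  0.001, -0.   ,  0.003,  0.001,  0.   ]), 'joint_efforts': array([ 1.0000e-03, -5.3239e+01,  2.2000e-02, -2.5130e+01,  1.1000e-02,
        8.0000e-03, -0.0000e+00]), 'ee_pos': array([0.178, 0.625, 0.203]), 'eef_rot': array([-4.340e-01, -3.111e+00,  3.000e-03]), 'force': array([-0.158, -0.324,  0.651]), 'moment': array([0.018, 0.028, 0.025]), 'grasp_force': np.float64(0.0), 'finger_gap': np.float64(0.998)}
top [-2.28228879  1.89437663 -0.20952356] [ 0.34654456 -0.01493923  1.07660055] [[442.67194852   0.         324.37006816]
 [  0.         442.67194852 241.63723756]
 [  0.           0.           1.        ]] [-0.07246184  0.          0.          0.          0.        ]
side [-1.97709288  0.45560807 -0.3228618 ] [-0.02699036 -1.09509286  0.68992998] [[616.24403168   0.         319.84693307]
 [  0.         616.24403168 246.48270523]
 [  0.           0.           1.        ]] [0.00407031 0.         0.         0.         0.        ]
wrist [2.3018464  1.74044152 0.26417194] [0.10446718 0.64609617 0.37413843] [[375.35987612   0.         325.38106155]
 [  0.         375.35987612 245.1866814 ]
 [  0.           0.           1.        ]] [-0.05029948  0.          0.          0.          0.        ]
```

View pics/top0.png

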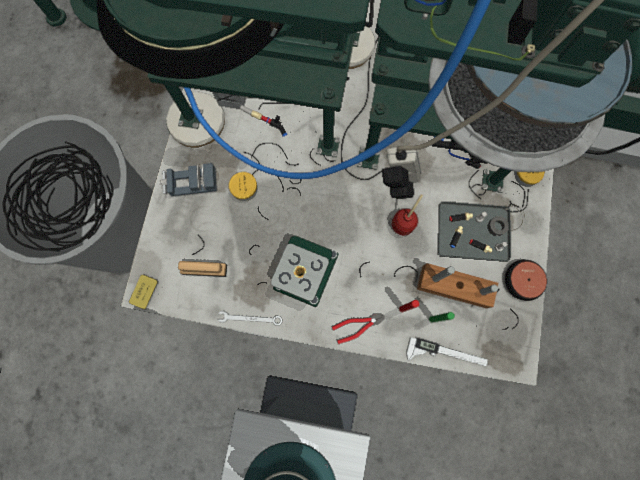

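View pics/side0.png

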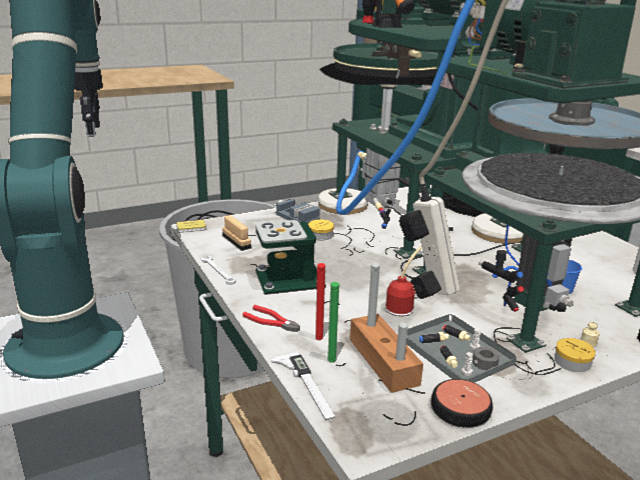

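Top view: bracket top at (303,268) with chips around its bush, scraper at (202,268), and wooden block at (458,285). In the block, a long grey rod stands in the left hole (~(430,275)) and a short one in the right hole (~(490,290)). 

Candidates for the lift rod:
- Grey long rod in the block, side view (374,295): this is the one.
- Short grey rod, side view (402,342).
- Red rod, side view (320,300).
- Green rod, side view (334,322).

I'll check the choice in a close crop.

Run:
```python
from h import *
import pickle
D=pickle.load(open('d0.pkl','rb'));t=D['top'];s=D['side']
a=cv2.resize(t['pixels'][225:315,165:345],None,fx=4,fy=4,interpolation=cv2.INTER_CUBIC)[:300,:400]
a=cv2.resize(t['pixels'][228:308,168:343],(800,366),interpolation=cv2.INTER_CUBIC)
b=cv2.resize(s['pixels'][255:395,300:430],(217,234));b2=cv2.resize(t['pixels'][250:315,395:505],(396,234),interpolation=cv2.INTER_CUBIC)
im=np.zeros((600,800,3),np.uint8);im[:366]=a;im[366:,:217]=b;im[366:,220:616]=b2
cv2.imwrite('pics/crop1.png',im[:,:,::-1])
h=cv2.cvtColor(t['pixels'],cv2.COLOR_RGB2HSV)
def rect(m,z,name,roi):
    k=np.zeros_like(m);x0,y0,x1,y1=roi;k[y0:y1,x0:x1]=m[y0:y1,x0:x1]
    cs=cv2.findContours(k,cv2.RETR_EXTERNAL,cv2.CHAIN_APPROX_NONE)[0];c=max(cs,key=cv2.contourArea)
    w=plane(t,c.reshape(-1,2),z)[:,:2]*1000
    r=cv2.minAreaRect(w.astype(np.float32));print(name,np.round(r[0],1),np.round(r[1],1),round(r[2],1),np.round(cv2.boxPoints(r)).tolist())
org=((h[...,0]>5)&(h[...,0]<22)&(h[...,1]>90)).astype(np.uint8)
rect(org,0.06,'scraper z60',(170,250,240,285))
rect(org,0.048,'rack z48',(405,250,510,315))
# bracket: green-ish hull
g=((h[...,0]>60)&(h[...,0]<95)&(h[...,1]>70)).astype(np.uint8)
rect(g,0.124,'bracket green',(262,225,345,312))
```

```text
scraper z60 [454.6 296.4] [ 29.9 111.8] 7.6 [[432.0, 350.0], [447.0, 239.0], [477.0, 243.0], [462.0, 354.0]]
rack z48 [ 525.8 -299.8] [184.1  67.2] 85.0 [[484.0, -389.0], [551.0, -394.0], [567.0, -211.0], [500.0, -205.0]]
bracket green [510.8  30.8] [148.   74.1] 38.3 [[430.0, 14.0], [476.0, -44.0], [592.0, 48.0], [546.0, 106.0]]
```

View pics/crop1.png

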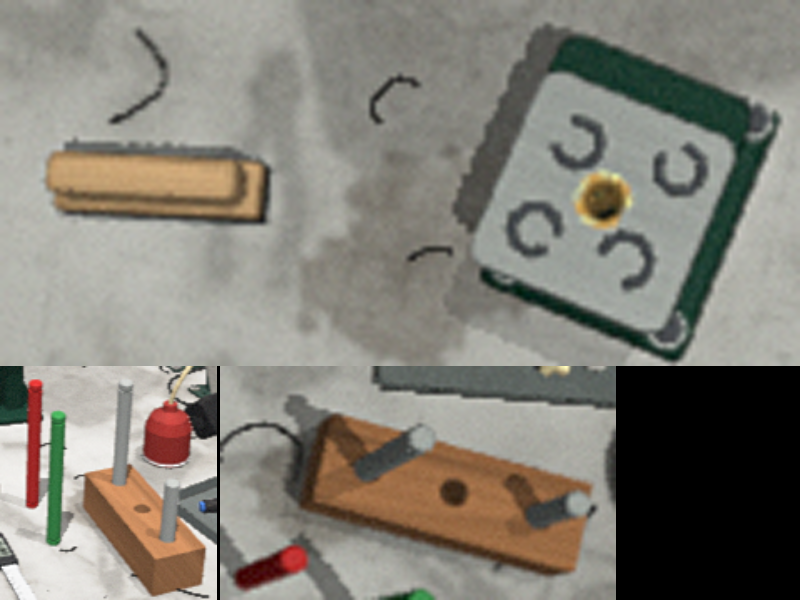

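Confirmed by the crop: the lift rod is the tall grey grooved one in the block's left hole. The short grey one is in the right hole, and the red and green ones stand on the bench. The four chips sit around the bush at crop (578,141), (680,168), (535,228) and (627,262). The ledge (bracket back) is at the top edge.

```bash
cat >> h.py <<'E'
def down(psi): # tool z down, tool y axis at heading psi(deg) in world
    y=np.array([np.cos(np.radians(psi)),np.sin(np.radians(psi)),0]);z=np.array([0,0,-1.]);return np.c_[np.cross(y,z),y,z]
def tool():
    s=observe();Rm=R.from_rotvec(s['eef_rot']).as_matrix();return np.array(s['ee_pos']),Rm,s
def plan(p0,R0,p1,R1,step=40,dang=7,n=None):
    rv=R.from_matrix(R0.T@R1).as_rotvec(degrees=True);d=np.array(p1)-p0
    n=n or int(max(1,np.ceil(np.linalg.norm(d)*1000/step),np.ceil(np.linalg.norm(rv)/dang)))
    tw=np.round(rv/n,2);Rc=R0;p=np.array(p0)
    for i in range(n):
        t=np.round(Rc.T@(p0+d*(i+1)/n-p)*1000,1);p=p+Rc@t/1000
        print(t.tolist(),tw.tolist());Rc=Rc@R.from_rotvec(tw,degrees=True).as_matrix()
    return p,Rc
E
python3 - <<'E'
from h import *
import pickle
D=pickle.load(open('d0.pkl','rb'));t=D['top'];k=175/800
f=lambda q:np.array(q)*k+[168,228]
mm=lambda q,z:np.round(plane(t,f(q),z)[:,:2]*1000,1)
print('bush',mm([(603,200)],.13),'corners',mm([(555,72),(735,145),(672,335),(475,250)],.13).tolist())
print('chips',mm([(578,141),(680,168),(535,228),(627,262)],.133).tolist())
print('scr ridge',mm([(47,155),(240,155),(240,200),(47,190)],.06).tolist())
p,Rm,s=tool();print(p,np.round(Rm,2))
w=D['wrist'];print('cam in tool',np.round(Rm.T@(w['o']-p),4),np.round(Rm.T@w['R'],3))
# hover above scraper, tool y along scraper x
plan(p,Rm,np.array([.47,.296,.26]),down(7.6))
E
```

```text
bush [[478.9  62.8]] corners [[535.4, 97.5], [516.3, 6.4], [422.5, 18.8], [444.5, 117.4]]
chips [[504.0, 79.7], [500.2, 29.8], [459.6, 91.4], [451.8, 45.8]]
scr ridge [[458.4, 354.1], [477.0, 255.8], [454.4, 250.4], [440.7, 349.5]]
[0.17756338 0.62479585 0.20303589] [[-0.96  0.27 -0.  ]
 [ 0.27  0.96 -0.  ]
 [-0.   -0.   -1.  ]]
cam in tool [ 0.0761  0.0003 -0.1711] [[ 0.001 -0.954 -0.299]
 [ 1.     0.001 -0.001]
 [ 0.001 -0.299  0.954]]
[-30.9, -19.7, -4.7] [-0.01, 0.0, 5.54]
[-32.7, -16.6, -4.7] [-0.01, 0.0, 5.54]
[-34.2, -13.4, -4.8] [-0.01, 0.0, 5.54]
[-35.2, -10.0, -4.7] [-0.01, 0.0, 5.54]
[-36.1, -6.6, -4.7] [-0.01, 0.0, 5.54]
[-36.6, -3.1, -4.7] [-0.01, 0.0, 5.54]
[-36.6, 0.5, -4.8] [-0.01, 0.0, 5.54]
[-36.5, 4.0, -4.7] [-0.01, 0.0, 5.54]
[-35.9, 7.6, -4.7] [-0.01, 0.0, 5.54]
[-35.0, 10.9, -4.7] [-0.01, 0.0, 5.54]
[-33.7, 14.3, -4.8] [-0.01, 0.0, 5.54]
[-32.3, 17.5, -4.7] [-0.01, 0.0, 5.54]
```

apply_moves --commands '[{"translation":[-31,-20,-4.7],"twist":[0,0,5.54],"grip":0},{"translation":[-33,-16.6,-4.7],"twist":[0,0,5.54],"grip":0},{"translation":[-34,-13.4,-4.7],"twist":[0,0,5.54],"grip":0},{"translation":[-35,-10,-4.7],"twist":[0,0,5.54],"grip":0},{"translation":[-36,-6.6,-4.7],"twist":[0,0,5.54],"grip":0}]'

```text
t: 0.57
ee_pos: [0.3002, 0.4864, 0.2272]
eef_rot: [-1.172, -2.915, 0.001]
force: [-0.1, 0.2, 0.4]
finger_gap: 0.995
grasp_force: 0.0
```

apply_moves --commands '[{"translation":[-36.6,-3,-4.7],"twist":[0,0,5.54],"grip":0},{"translation":[-36.6,0.5,-4.7],"twist":[0,0,5.54],"grip":0},{"translation":[-36.5,4,-4.7],"twist":[0,0,5.54],"grip":0},{"translation":[-36,7.6,-4.7],"twist":[0,0,5.54],"grip":0},{"translation":[-35,11,-4.7],"twist":[0,0,5.54],"grip":0}]'

```text
t: 0.98
ee_pos: [0.4222, 0.3494, 0.251]
eef_rot: [-1.836, -2.549, 0.0]
force: [0.7, 1.6, 0.0]
finger_gap: 1.0
grasp_force: 0.0
```

apply_moves --commands '[{"translation":[-33.7,14.3,-4.8],"twist":[0,0,5.54],"grip":0},{"translation":[-32.3,17.5,-4.7],"twist":[0,0,5.54],"grip":0},{"translation":[0,0,0],"twist":[0,0,0],"grip":0},{"translation":[0,0,0],"twist":[0,0,0],"grip":0}]'

```text
t: 1.32
ee_pos: [0.4718, 0.294, 0.2605]
eef_rot: [2.073, 2.359, 0.0]
force: [-0.4, -0.0, -0.9]
finger_gap: 1.002
grasp_force: 0.0
```

Run:
```python
from h import *
import pickle
p,Rm,s=tool();print(p,np.round(Rm,3).tolist(),np.round(s['q'],2),s['force'],s['t'])
c=cam('wrist');save(c,'w1');pickle.dump(c,open('w1.pkl','wb'))
```

```text
[0.47177947 0.29404245 0.26049939] [[-0.129, 0.992, 0.001], [0.992, 0.129, -0.0], [-0.0, 0.001, -1.0]] [-0.93  0.25  0.37  1.79 -0.1   1.11 -0.39] [-0.3881878 -0.0309936 -0.9318026] 1.3167
```

View pics/w1.png

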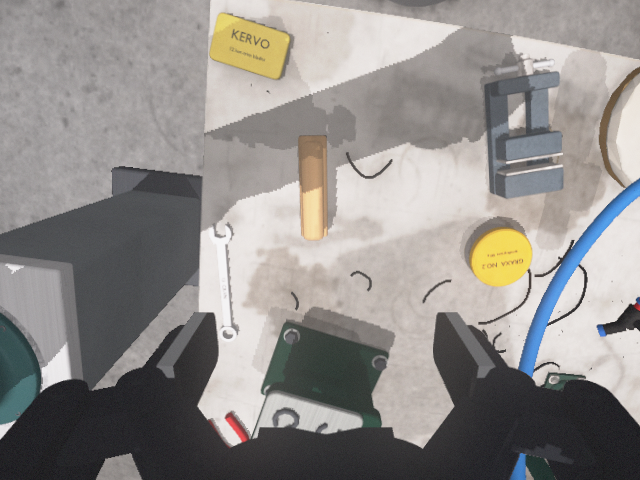

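Wrist view: scraper upright in the picture at about (312,187), clear around. Bracket at the bottom, (320,380). Next I compute the grasp.

Run:
```python
from h import *
import pickle
c=pickle.load(open('w1.pkl','rb'))
h=cv2.cvtColor(c['pixels'],cv2.COLOR_RGB2HSV)
m=((h[...,0]>5)&(h[...,0]<24)&(h[...,1]>75)).astype(np.uint8);k=np.zeros_like(m);k[110:260,270:345]=m[110:260,270:345]
ct=max(cv2.findContours(k,0,1)[0],key=cv2.contourArea).reshape(-1,2)
print(ct.min(0),ct.max(0))
for z in(.026,.06):
    r=cv2.minAreaRect((plane(c,ct,z)[:,:2]*1000).astype(np.float32));print(z,r)
for row in(145,165,187,210,230):print(row,[ (u,h[row,u].tolist()) for u in range(296,332,2)])
```

```text
[299 136] [326 239]
0.026 ((457.2549743652344, 304.6040954589844), (28.777822494506836, 112.01890563964844), 7.440360069274902)
0.06 ((457.6745910644531, 310.0954895019531), (26.36626625061035, 102.63172912597656), 7.440351963043213)
145 [(296, [13, 13, 136]), (298, [15, 63, 125]), (300, [15, 81, 136]), (302, [14, 86, 140]), (304, [15, 86, 139]), (306, [14, 86, 142]), (308, [14, 90, 145]), (310, [13, 87, 147]), (312, [14, 91, 148]), (314, [14, 92, 147]), (316, [15, 89, 146]), (318, [14, 89, 149]), (320, [15, 84, 139]), (322, [14, 86, 136]), (324, [15, 88, 147]), (326, [13, 65, 141]), (328, [11, 17, 167]), (330, [6, 16, 162])]
165 [(296, [8, 16, 172]), (298, [12, 24, 140]), (300, [14, 88, 134]), (302, [14, 93, 159]), (304, [14, 93, 170]), (306, [15, 95, 179]), (308, [14, 97, 177]), (310, [15, 95, 183]), (312, [15, 100, 183]), (314, [15, 97, 186]), (316, [14, 95, 188]), (318, [14, 91, 179]), (320, [15, 94, 168]), (322, [14, 87, 152]), (324, [15, 95, 180]), (326, [14, 80, 160]), (328, [6, 16, 164]), (330, [12, 16, 163])]
187 [(296, [9, 8, 236]), (298, [13, 10, 224]), (300, [15, 98, 202]
[... 428 characters left out ...]
, [18, 92, 236]), (306, [20, 83, 242]), (308, [20, 82, 243]), (310, [20, 78, 244]), (312, [21, 80, 245]), (314, [21, 75, 245]), (316, [21, 77, 245]), (318, [18, 90, 236]), (320, [15, 97, 221]), (322, [14, 93, 190]), (324, [15, 94, 177]), (326, [14, 84, 171]), (328, [11, 18, 154]), (330, [8, 19, 158])]
230 [(296, [15, 11, 231]), (298, [10, 10, 231]), (300, [8, 12, 227]), (302, [15, 96, 220]), (304, [18, 89, 235]), (306, [19, 86, 241]), (308, [21, 80, 244]), (310, [20, 84, 243]), (312, [21, 75, 245]), (314, [21, 77, 244]), (316, [20, 83, 242]), (318, [19, 84, 241]), (320, [16, 94, 227]), (322, [15, 97, 205]), (324, [17, 90, 230]), (326, [16, 96, 224]), (328, [9, 11, 227]), (330, [9, 11, 226])]
```

Run:
```python
from h import *
p,Rm,s=tool();p,Rm=plan(p,Rm,[.4574,.3055,.07],down(7.5));print();plan(p,Rm,[.4574,.3055,.030],down(7.5),n=3)
```

```text
[2.2, -2.3, 38.0] [-0.0, -0.0, 0.02]
[2.3, -2.3, 38.1] [-0.0, -0.0, 0.02]
[2.2, -2.3, 38.0] [-0.0, -0.0, 0.02]
[2.2, -2.3, 38.0] [-0.0, -0.0, 0.02]
[2.3, -2.3, 38.0] [-0.0, -0.0, 0.02]

[-0.0, 0.0, 13.3] [-0.01, -0.0, 0.0]
[-0.0, 0.0, 13.4] [-0.01, -0.0, 0.0]
[-0.0, 0.1, 13.3] [-0.01, -0.0, 0.0]
```

apply_moves --commands '[{"translation":[2.2,-2.3,38],"twist":[0,0,0],"grip":0},{"translation":[2.2,-2.3,38],"twist":[0,0,0],"grip":0},{"translation":[2.2,-2.3,38],"twist":[0,0,0],"grip":0},{"translation":[2.2,-2.3,38],"twist":[0,0,0],"grip":0},{"translation":[2.3,-2.3,38],"twist":[0,0,0],"grip":0}]' --grip_force 50

```text
t: 1.78
ee_pos: [0.4555, 0.3075, 0.0685]
eef_rot: [-2.063, -2.368, -0.0]
force: [0.6, 1.0, 0.4]
finger_gap: 0.999
grasp_force: 0.0
```

apply_moves --commands '[{"translation":[0,0,13.3],"twist":[0,0,0],"grip":0},{"translation":[0,0,13.3],"twist":[0,0,0],"grip":0},{"translation":[0,0,13.3],"twist":[0,0,0],"grip":0},{"translation":[0,0,0],"twist":[0,0,0],"grip":0}]'

```text
t: 2.12
ee_pos: [0.4541, 0.3062, 0.0275]
eef_rot: [-2.063, -2.367, 0.008]
force: [0.2, 0.5, 0.7]
finger_gap: 1.007
grasp_force: 0.0
```

apply_moves --commands '[{"translation":[0,0,0],"twist":[0,0,0],"grip":1},{"translation":[0,0,0],"twist":[0,0,0],"grip":1},{"translation":[0,0,0],"twist":[0,0,0],"grip":1},{"translation":[0,0,0],"twist":[0,0,0],"grip":1},{"translation":[0,0,0],"twist":[0,0,0],"grip":1}]'

```text
t: 2.53
ee_pos: [0.4577, 0.3062, 0.0312]
eef_rot: [2.068, 2.365, 0.002]
force: [0.9, -0.6, -0.4]
finger_gap: 0.303
grasp_force: 0.0
```

apply_moves --commands '[{"translation":[0,0,0],"twist":[0,0,0],"grip":1},{"translation":[0,0,0],"twist":[0,0,0],"grip":1},{"translation":[0,0,0],"twist":[0,0,0],"grip":1}]'

```text
t: 2.78
ee_pos: [0.4577, 0.3062, 0.0313]
eef_rot: [-2.068, -2.365, -0.002]
force: [-1.2, -1.0, 4.9]
finger_gap: 0.216
grasp_force: 48.7
```

Run:
```python
from h import *
p,Rm,s=tool();print(p,s['finger_gap'],s['grasp_force'])
p=np.array([.4574,.3055,.030]);Rm=down(7.5)
p,Rm=plan(p,Rm,[.4574,.3055,.21],down(7.5));print()
p,Rm=plan(p,Rm,[.5485,.0888,.20],down(-27),step=36);print(p)
```

```text
[0.45767128 0.30615054 0.03134797] 0.21558489715339843 48.73573006130755
[0.0, 0.0, -36.0] [0.0, 0.0, 0.0]
[0.0, 0.0, -36.0] [0.0, 0.0, 0.0]
[0.0, 0.0, -36.0] [0.0, 0.0, 0.0]
[0.0, 0.0, -36.0] [0.0, 0.0, 0.0]
[0.0, 0.0, -36.0] [0.0, 0.0, 0.0]

[-32.4, 8.9, 1.4] [0.0, 0.0, 4.93]
[-31.5, 11.6, 1.5] [0.0, 0.0, 4.93]
[-30.4, 14.3, 1.4] [0.0, 0.0, 4.93]
[-29.1, 16.8, 1.4] [0.0, 0.0, 4.93]
[-27.5, 19.3, 1.4] [0.0, 0.0, 4.93]
[-25.7, 21.5, 1.5] [0.0, 0.0, 4.93]
[-23.8, 23.7, 1.4] [0.0, 0.0, 4.93]
[0.54848445 0.08880859 0.2       ]
```

apply_moves --commands '[{"translation":[0,0,-36],"twist":[0,0,0],"grip":1},{"translation":[0,0,-36],"twist":[0,0,0],"grip":1},{"translation":[0,0,-36],"twist":[0,0,0],"grip":1},{"translation":[0,0,-36],"twist":[0,0,0],"grip":1},{"translation":[0,0,-36],"twist":[0,0,0],"grip":1}]'

```text
t: 3.2
ee_pos: [0.4569, 0.3053, 0.2121]
eef_rot: [-2.068, -2.364, 0.0]
force: [0.2, 1.1, -1.6]
finger_gap: 0.217
grasp_force: 48.9
```

apply_moves --commands '[{"translation":[-32.4,9,1.4],"twist":[0,0,4.93],"grip":1},{"translation":[-31.5,11.6,1.5],"twist":[0,0,4.93],"grip":1},{"translation":[-30.4,14.3,1.4],"twist":[0,0,4.93],"grip":1},{"translation":[-29,16.8,1.4],"twist":[0,0,4.93],"grip":1},{"translation":[-27.5,19.3,1.4],"twist":[0,0,4.93],"grip":1}]'

```text
t: 3.62
ee_pos: [0.5231, 0.1497, 0.2035]
eef_rot: [-2.529, -1.864, -0.001]
force: [0.3, -0.3, -1.7]
finger_gap: 0.217
grasp_force: 48.9
```

apply_moves --commands '[{"translation":[-25.7,21.5,1.5],"twist":[0,0,4.93],"grip":1},{"translation":[-23.8,23.7,1.4],"twist":[0,0,4.93],"grip":1},{"translation":[0,0,0],"twist":[0,0,0],"grip":1},{"translation":[0,0,0],"twist":[0,0,0],"grip":1},{"translation":[0,0,0],"twist":[0,0,0],"grip":1}]'

```text
t: 4.03
ee_pos: [0.5487, 0.0898, 0.2002]
eef_rot: [-2.675, -1.645, 0.001]
force: [0.1, 0.9, -1.1]
finger_gap: 0.217
grasp_force: 49.0
```

Run:
```python
from h import *
p,Rm,s=tool();print(p,np.degrees(np.arctan2(Rm[1,1],Rm[0,1])),s['force'],s['grasp_force'],np.round(s['q'],2))
w=cam('wrist');t=cam('top')
im=np.zeros((480,800,3),np.uint8);im[:,:420]=w['pixels'][:,110:530];im[:380,420:]=cv2.resize(t['pixels'][210:330,250:370],(380,380),interpolation=cv2.INTER_CUBIC)
cv2.imwrite('pics/p2.png',im[:,:,::-1])
```

```text
[0.54871497 0.0898341  0.20020052] -26.82510792772694 [ 0.06373251  0.9300524  -1.10794451] 48.994737826287746 [-0.68  0.34  0.57  1.87 -0.22  1.   -0.49]
```

View pics/p2.png

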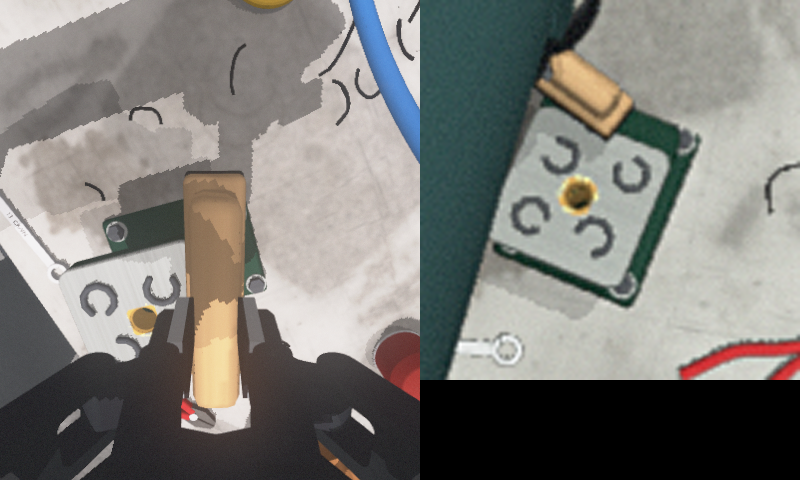

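Run:
```python
from h import *
c=cam('wrist');b=np.array([479,62.5]);th=np.radians(-12);E=np.array([[np.cos(th),np.sin(th)],[-np.sin(th),np.cos(th)]])
q=plane(c,[(253,320),(271,288),(208,299),(176,268)],.13)[:,:2]*1000
print(q, (q-b)@E.T)
q=plane(c,[(295,176),(353,176)],.17)[:,:2]*1000;print((q-b)@E.T)
```

```text
[[477.24949822  64.52554839]
 [501.23863351  80.67867908]
 [456.86375065  93.29547053]
 [449.3967658  123.34573907]] [[ -2.1333843    1.61733552]
 [ 17.97310611  22.40510322]
 [-28.05525754  25.52013058]
 [-41.60687299  53.36125522]]
[[60.1173641  96.7900148 ]
 [90.01677073 88.95904121]]
```

Picture: scraper held square in the fingers, its inner end at top-view crop (610,110) behind chip A (560,155). The bush is at (578,195) and matches the earlier measurement within 2 mm. Now I lower and feel for contact.

apply_moves --commands '[{"translation":[0,0,18],"twist":[0,0,0],"grip":1},{"translation":[0,0,15],"twist":[0,0,0],"grip":1},{"translation":[0,0,4],"twist":[0,0,0],"grip":1},{"translation":[0,0,1],"twist":[0,0,0],"grip":1},{"translation":[0,0,0],"twist":[0,0,0],"grip":1}]'

```text
t: 4.6
ee_pos: [0.5492, 0.09, 0.1626]
eef_rot: [2.676, 1.646, 0.0]
force: [0.4, -0.1, -1.3]
finger_gap: 0.213
grasp_force: 49.0
```

apply_moves --commands '[{"translation":[0,0,1],"twist":[0,0,0],"grip":1},{"translation":[0,0,0],"twist":[0,0,0],"grip":1}]'

```text
t: 4.77
ee_pos: [0.5496, 0.0896, 0.162]
eef_rot: [2.676, 1.645, 0.002]
force: [-0.1, 0.6, -1.0]
finger_gap: 0.216
grasp_force: 49.0
```

apply_moves --commands '[{"translation":[0,0,1],"twist":[0,0,0],"grip":1},{"translation":[0,0,0],"twist":[0,0,0],"grip":1}]'

```text
t: 4.93
ee_pos: [0.5498, 0.0897, 0.1611]
eef_rot: [2.676, 1.645, 0.003]
force: [0.9, 0.5, 1.1]
finger_gap: 0.211
grasp_force: 49.7
```

apply_moves --commands '[{"translation":[0,-10,0],"twist":[0,0,0],"grip":1},{"translation":[0,-10,0],"twist":[0,0,0],"grip":1},{"translation":[0,-10,0],"twist":[0,0,0],"grip":1},{"translation":[0,-10,0],"twist":[0,0,0],"grip":1}]'

```text
t: 5.27
ee_pos: [0.5136, 0.1079, 0.1613]
eef_rot: [2.676, 1.644, 0.004]
force: [3.4, -0.6, 4.7]
finger_gap: 0.211
grasp_force: 50.7
```

Run:
```python
from h import *
t=cam('top');w=cam('wrist')
im=np.zeros((380,760,3),np.uint8);im[:,380:]=cv2.resize(t['pixels'][210:330,250:370],(380,380),interpolation=cv2.INTER_CUBIC);im[:,:380]=w['pixels'][100:480,130:510]
cv2.imwrite('pics/p3.png',im[:,:,::-1]);print(tool()[0],tool()[2]['force'])
```

```text
[0.51241208 0.1089029  0.1611944 ] [ 1.16829881 -1.78236334  6.46427647]
```

View pics/p3.png

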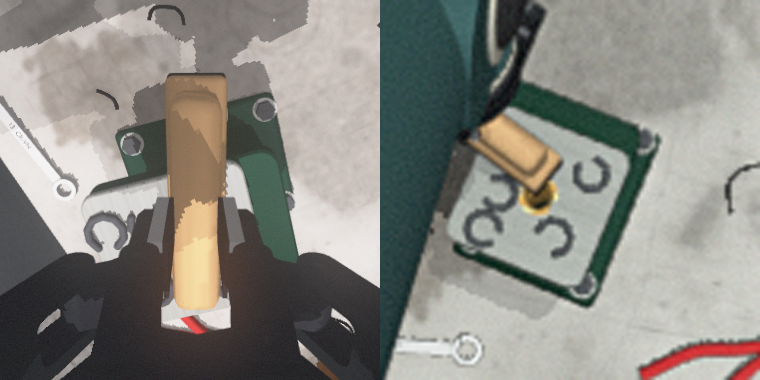

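Chip A is moving ahead of the scraper at crop (502,190), touching C at (482,230) and clear of the bush at (538,198). I continue the sweep over the front edge.

apply_moves --commands '[{"translation":[-2,-10,0],"twist":[0,0,0],"grip":1},{"translation":[-3,-11.6,0],"twist":[0,0,0],"grip":1},{"translation":[-3,-11.6,0],"twist":[0,0,0],"grip":1},{"translation":[-3,-11.6,0],"twist":[0,0,0],"grip":1},{"translation":[-3,-11.6,0],"twist":[0,0,0],"grip":1}]'

```text
t: 5.78
ee_pos: [0.4569, 0.1215, 0.1613]
eef_rot: [2.675, 1.646, 0.005]
force: [3.8, -0.8, 8.7]
finger_gap: 0.219
grasp_force: 51.4
```

apply_moves --commands '[{"translation":[-3,-11.6,0],"twist":[0,0,0],"grip":1},{"translation":[-2,-8,0],"twist":[0,0,0],"grip":1},{"translation":[0,0,0],"twist":[0,0,0],"grip":1}]'

```text
t: 6.03
ee_pos: [0.4355, 0.1263, 0.161]
eef_rot: [-2.673, -1.647, -0.003]
force: [2.9, -0.2, 5.6]
finger_gap: 0.215
grasp_force: 50.9
```

apply_moves --commands '[{"translation":[0,0,-10],"twist":[0,0,0],"grip":1},{"translation":[0,0,-30],"twist":[0,0,0],"grip":1},{"translation":[0,0,0],"twist":[0,0,0],"grip":1}]'

```text
t: 6.28
ee_pos: [0.4376, 0.1257, 0.2036]
eef_rot: [-2.676, -1.645, -0.006]
force: [1.5, -0.2, 0.1]
finger_gap: 0.213
grasp_force: 49.2
```

Run:
```python
from h import *
p,Rm,s=tool();print(p,s['force'])
# commanded: estimate
p,Rm=plan(p,Rm,[.5336,.0154,.20],down(3),step=36)
t=cam('top');w=cam('wrist');d=cam('side')
im=np.zeros((600,760,3),np.uint8);im[:380,380:]=cv2.resize(t['pixels'][210:330,250:370],(380,380),interpolation=cv2.INTER_CUBIC);im[:380,:380]=w['pixels'][100:480,130:510]
im[380:,:]=cv2.resize(d['pixels'][205:305,180:525],(760,220))
cv2.imwrite('pics/p4.png',im[:,:,::-1])
```

```text
[0.43763052 0.12566203 0.20364857] [ 1.47738649 -0.21975852  0.14537905]
[-11.0, 27.1, 0.7] [0.02, -0.04, -5.97]
[-13.8, 25.8, 0.7] [0.02, -0.04, -5.97]
[-16.4, 24.2, 0.8] [0.02, -0.04, -5.97]
[-18.8, 22.4, 0.7] [0.02, -0.04, -5.97]
[-21.0, 20.3, 0.7] [0.02, -0.04, -5.97]
```

View pics/p4.png

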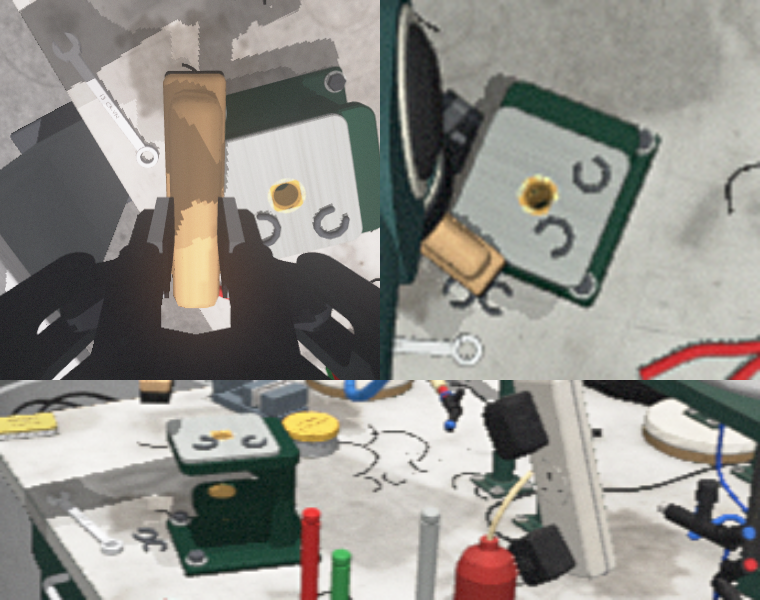

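Chips A and C are off, lying on the bench in front at top-crop (460,290) and (490,295). B (592,172) and D (553,238) remain, and the bush is clear. Now the second side.

apply_moves --commands '[{"translation":[-11,27,0.7],"twist":[0,0,-5.97],"grip":1},{"translation":[-13.8,25.8,0.7],"twist":[0,0,-5.97],"grip":1},{"translation":[-16.4,24.2,0.8],"twist":[0,0,-5.97],"grip":1},{"translation":[-18.8,22.4,0.7],"twist":[0,0,-5.97],"grip":1},{"translation":[-21,20.3,0.7],"twist":[0,0,-5.97],"grip":1}]'

```text
t: 6.85
ee_pos: [0.532, 0.0138, 0.1951]
eef_rot: [-2.155, -2.283, 0.005]
force: [0.7, 0.8, -0.7]
finger_gap: 0.212
grasp_force: 49.1
```

apply_moves --commands '[{"translation":[0,0,0],"twist":[0,0,0],"grip":1},{"translation":[0,0,20],"twist":[0,0,0],"grip":1},{"translation":[0,0,14],"twist":[0,0,0],"grip":1},{"translation":[0,0,3],"twist":[0,0,0],"grip":1},{"translation":[0,0,0],"twist":[0,0,0],"grip":1}]'

```text
t: 7.27
ee_pos: [0.5318, 0.0149, 0.1586]
eef_rot: [-2.162, -2.276, 0.004]
force: [-0.0, 1.2, -0.3]
finger_gap: 0.217
grasp_force: 81.1
```

Run:
```python
from h import *
p,Rm,s=tool();print(p,np.degrees(np.arctan2(Rm[1,1],Rm[0,1])),s['force'],np.round(s['q'],2))
```

```text
[0.53175844 0.01488354 0.15857155] 2.9470456499983113 [-0.0479013   1.23851936 -0.29985478] [-0.54  0.35  0.55  1.96 -0.23  0.9   0.18]
```

apply_moves --commands '[{"translation":[0,-10,-0.3],"twist":[0,0,0],"grip":1},{"translation":[0,-10,0],"twist":[0,0,0],"grip":1}]'

```text
t: 7.43
ee_pos: [0.5115, 0.0137, 0.1598]
eef_rot: [-2.162, -2.278, 0.002]
force: [-0.8, 0.6, -0.3]
finger_gap: 0.213
grasp_force: 81.1
```

apply_moves --commands '[{"translation":[0,-10,0],"twist":[0,0,0],"grip":1},{"translation":[0,-10,0],"twist":[0,0,0],"grip":1},{"translation":[2,-10,0],"twist":[0,0,0],"grip":1},{"translation":[3,-11.6,0],"twist":[0,0,0],"grip":1}]'

```text
t: 7.77
ee_pos: [0.4699, 0.0164, 0.1603]
eef_rot: [-2.163, -2.278, -0.001]
force: [0.1, 0.4, -1.8]
finger_gap: 0.213
grasp_force: 81.0
```

apply_moves --commands '[{"translation":[3,-11.6,0],"twist":[0,0,0],"grip":1},{"translation":[3,-11.6,0],"twist":[0,0,0],"grip":1},{"translation":[3,-11.6,0],"twist":[0,0,0],"grip":1},{"translation":[3,-11.6,0],"twist":[0,0,0],"grip":1},{"translation":[2,-8,0],"twist":[0,0,0],"grip":1}]'

```text
t: 8.18
ee_pos: [0.4143, 0.0279, 0.16]
eef_rot: [-2.162, -2.279, 0.0]
force: [0.3, 0.1, -1.7]
finger_gap: 0.216
grasp_force: 81.0
```

apply_moves --commands '[{"translation":[0,0,0],"twist":[0,0,0],"grip":1},{"translation":[0,0,-10],"twist":[0,0,0],"grip":1},{"translation":[0,0,-30],"twist":[0,0,0],"grip":1},{"translation":[0,0,0],"twist":[0,0,0],"grip":1}]'

```text
t: 8.52
ee_pos: [0.4194, 0.0277, 0.2039]
eef_rot: [2.16, 2.275, 0.01]
force: [0.9, 0.8, 0.3]
finger_gap: 0.215
grasp_force: 81.0
```

Run:
```python
from h import *
p,Rm,s=tool();print(p,s['force'],s['t'])
print('to home');p2,R2=plan(p,Rm,[.4574,.3055,.20],down(7.5),step=38);print()
plan(p2,R2,[.4574,.3055,.034],down(7.5),step=38)
t=cam('top');w=cam('wrist');d=cam('side')
im=np.zeros((600,760,3),np.uint8);im[:380,380:]=cv2.resize(t['pixels'][210:330,250:370],(380,380),interpolation=cv2.INTER_CUBIC);im[:380,:380]=w['pixels'][100:480,130:510]
im[380:,:]=cv2.resize(d['pixels'][205:305,180:525],(760,220))
cv2.imwrite('pics/p5.png',im[:,:,::-1])
```

```text
[0.41941173 0.02771816 0.2038766 ] [0.92045572 0.76031189 0.30094899] 8.5167
to home
[34.4, 6.5, 0.6] [0.05, -0.01, -0.57]
[34.4, 6.9, 0.6] [0.05, -0.01, -0.57]
[34.3, 7.2, 0.5] [0.05, -0.01, -0.57]
[34.2, 7.6, 0.6] [0.05, -0.01, -0.57]
[34.1, 7.9, 0.5] [0.05, -0.01, -0.57]
[34.1, 8.3, 0.5] [0.05, -0.01, -0.57]
[34.0, 8.5, 0.6] [0.05, -0.01, -0.57]
[33.9, 9.0, 0.5] [0.05, -0.01, -0.57]

[-0.0, -0.0, 33.2] [0.01, 0.0, 0.01]
[-0.0, -0.0, 33.2] [0.01, 0.0, 0.01]
[-0.0, -0.1, 33.2] [0.01, 0.0, 0.01]
[-0.0, 0.0, 33.2] [0.01, 0.0, 0.01]
[-0.0, 0.0, 33.2] [0.01, 0.0, 0.01]
```

View pics/p5.png

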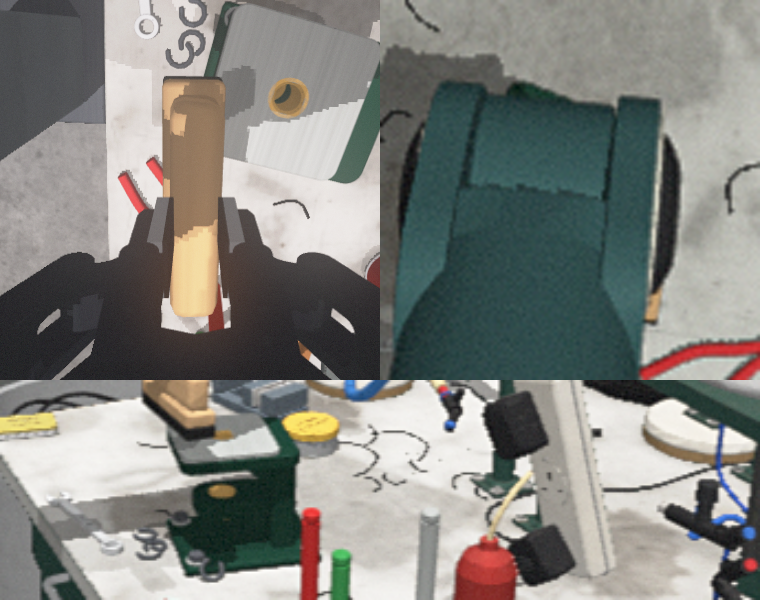

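All chips appear off the top: side view shows them at (150,545) and (210,565) on the bench in front, and the top is bare in the wrist view. I'll count them with the arm clear. Now the scraper goes back to its place.

apply_moves --commands '[{"translation":[34.4,6.5,0],"twist":[0,0,-0.57],"grip":1},{"translation":[34.4,7,0],"twist":[0,0,-0.57],"grip":1},{"translation":[34.3,7.2,0],"twist":[0,0,-0.57],"grip":1},{"translation":[34.2,7.6,0],"twist":[0,0,-0.57],"grip":1},{"translation":[34,8,0],"twist":[0,0,-0.57],"grip":1}]'

```text
t: 9.08
ee_pos: [0.4394, 0.2023, 0.1988]
eef_rot: [-2.105, -2.332, 0.003]
force: [-0.1, -0.6, -1.1]
finger_gap: 0.212
grasp_force: 81.0
```

apply_moves --commands '[{"translation":[34,8.3,0],"twist":[0,0,-0.57],"grip":1},{"translation":[34,8.5,0],"twist":[0,0,-0.57],"grip":1},{"translation":[34,9,0],"twist":[0,0,-0.57],"grip":1},{"translation":[0,0,30],"twist":[0,0,0],"grip":1},{"translation":[0,0,35],"twist":[0,0,0],"grip":1}]'

```text
t: 9.5
ee_pos: [0.4551, 0.3088, 0.1346]
eef_rot: [2.065, 2.367, 0.006]
force: [0.4, -0.0, -2.5]
finger_gap: 0.213
grasp_force: 81.0
```

apply_moves --commands '[{"translation":[0,0,40],"twist":[0,0,0],"grip":1},{"translation":[0,0,40],"twist":[0,0,0],"grip":1},{"translation":[0,0,18],"twist":[0,0,0],"grip":1},{"translation":[0,0,0],"twist":[0,0,0],"grip":1},{"translation":[0,0,0],"twist":[0,0,0],"grip":1}]'

```text
t: 9.92
ee_pos: [0.4536, 0.3043, 0.0356]
eef_rot: [-2.071, -2.362, 0.006]
force: [0.3, 0.0, -0.2]
finger_gap: 0.218
grasp_force: 81.1
```

apply_moves --commands '[{"translation":[0,0,2],"twist":[0,0,0],"grip":1},{"translation":[0,0,1],"twist":[0,0,0],"grip":1},{"translation":[0,0,0],"twist":[0,0,0],"grip":1}]'

```text
t: 10.17
ee_pos: [0.4549, 0.3059, 0.0352]
eef_rot: [2.07, 2.363, 0.004]
force: [-0.9, 0.5, -1.1]
finger_gap: 0.217
grasp_force: 81.0
```

apply_moves --commands '[{"translation":[0,0,1],"twist":[0,0,0],"grip":1},{"translation":[0,0,1],"twist":[0,0,0],"grip":1},{"translation":[0,0,0],"twist":[0,0,0],"grip":1}]'

```text
t: 10.42
ee_pos: [0.4543, 0.3055, 0.0325]
eef_rot: [-2.07, -2.363, -0.001]
force: [-1.0, 0.1, -1.0]
finger_gap: 0.214
grasp_force: 81.0
```

apply_moves --commands '[{"translation":[0,0,1],"twist":[0,0,0],"grip":1},{"translation":[0,0,1],"twist":[0,0,0],"grip":1},{"translation":[0,0,0],"twist":[0,0,0],"grip":1}]'

```text
t: 10.67
ee_pos: [0.4541, 0.3052, 0.0299]
eef_rot: [-2.07, -2.363, 0.0]
force: [0.4, 0.2, -1.6]
finger_gap: 0.214
grasp_force: 81.1
```

apply_moves --commands '[{"translation":[0,0,1],"twist":[0,0,0],"grip":1},{"translation":[0,0,0],"twist":[0,0,0],"grip":1},{"translation":[0,0,0],"twist":[0,0,0],"grip":1}]'

```text
t: 10.92
ee_pos: [0.4543, 0.305, 0.0293]
eef_rot: [2.07, 2.363, -0.0]
force: [-0.2, -1.5, 3.0]
finger_gap: 0.218
grasp_force: 81.5
```

Run:
```python
from h import *
print(np.round([tool()[0] for i in range(1)],4),tool()[2]['force'])
w=cam('wrist');d=cam('side');t=cam('top')
im=np.zeros((600,760,3),np.uint8)
im[:280,:380]=w['pixels'][200:480,130:510];im[280:,:480]=cv2.resize(d['pixels'][205:285,200:320],(480,320),interpolation=cv2.INTER_CUBIC)
im[:280,380:]=cv2.resize(t['pixels'][225:315,255:377],(380,280),interpolation=cv2.INTER_CUBIC)
cv2.imwrite('pics/p6.png',im[:,:,::-1])
```

```text
[[0.4543 0.305  0.0293]] [-0.16926143 -1.51817889  2.99427968]
```

View pics/p6.png

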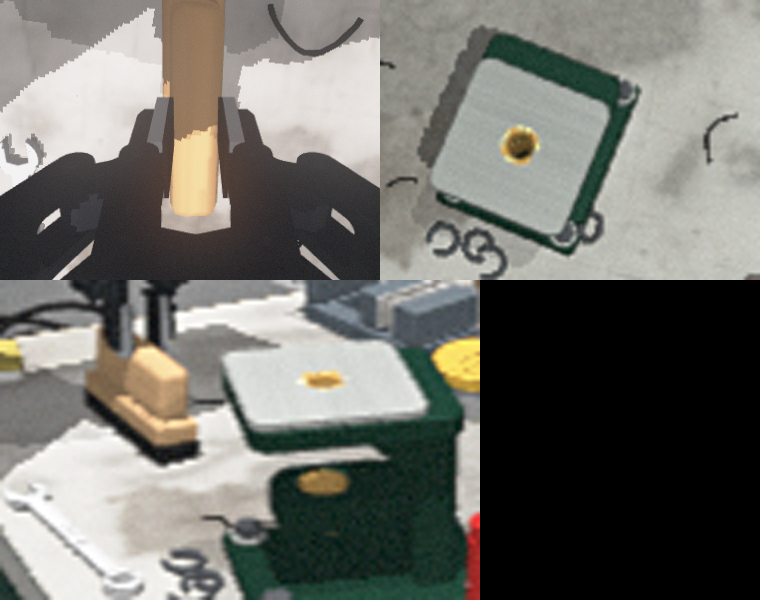

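All four chips lie on the bench in front of the bracket, at top crop (443,238), (480,245), (490,262) and (590,228). The bush at (519,145) is open, and the scraper stands on its sole with 3 N contact. I release it, retreat, and locate the rod.

apply_moves --commands '[{"translation":[0,0,0],"twist":[0,0,0],"grip":0},{"translation":[0,0,0],"twist":[0,0,0],"grip":0},{"translation":[0,0,0],"twist":[0,0,0],"grip":0},{"translation":[0,0,0],"twist":[0,0,0],"grip":0},{"translation":[0,0,0],"twist":[0,0,0],"grip":0}]' --grip_force 60

```text
t: 11.48
ee_pos: [0.4542, 0.3055, 0.029]
eef_rot: [-2.07, -2.363, -0.0]
force: [0.2, -0.2, -0.7]
finger_gap: 0.91
grasp_force: 0.0
```

apply_moves --commands '[{"translation":[0,0,-10],"twist":[0,0,0],"grip":0},{"translation":[0,0,-20],"twist":[0,0,0],"grip":0},{"translation":[0,0,-40],"twist":[0,0,0],"grip":0},{"translation":[0,0,-40],"twist":[0,0,0],"grip":0},{"translation":[0,0,-40],"twist":[0,0,0],"grip":0}]'

```text
t: 11.9
ee_pos: [0.4539, 0.3048, 0.1812]
eef_rot: [2.071, 2.362, -0.001]
force: [0.6, 0.8, -0.2]
finger_gap: 1.0
grasp_force: 0.0
```

apply_moves --commands '[{"translation":[0,0,-40],"twist":[0,0,0],"grip":0},{"translation":[0,0,-40],"twist":[0,0,0],"grip":0},{"translation":[0,0,0],"twist":[0,0,0],"grip":0}]'

```text
t: 12.15
ee_pos: [0.4581, 0.3075, 0.2683]
eef_rot: [2.07, 2.361, 0.024]
force: [1.3, 0.8, 1.1]
finger_gap: 1.001
grasp_force: 0.0
```

```bash
cat > rods.py <<'E'
from h import *
def axis_lines(c,P,r=.008):pass
E
python3 - <<'E'
from h import *
import pickle
D=pickle.load(open('d0.pkl','rb'));t=D['top'];sd=D['side']
f=lambda q:np.array([(395+(u-220)/3.6,250+(v-366)/3.6) for u,v in q])
for n,q,z in(('long top',(425,437),.177),('long base',(365,470),.048),('short top',(578,503),.117),('short base',(535,517),.048),('mid hole',(454,492),.048),('red top',(295,560),.165)):
    print(n,np.round(plane(t,f([q]),z)[0,:2]*1000,1))
# side: rod silhouette centroid columns, rays crossing top-view? rod top centre in side
P=plane(t,f([(425,437)]),.177)[0];print('proj in side of top estimate',proj(sd,[P,[P[0],P[1],.048]]))
g=cv2.cvtColor(sd['pixels'],cv2.COLOR_RGB2HSV)
for r in(275,290,305,318):print(r,[(u,g[r,u].tolist()) for u in range(364,386,2)])
p,Rm,s=tool();print(p,s['force'],s['t'],np.round(s['q'],2))
E
```

```text
long top [ 533.9 -248.8]
long base [ 532.  -246.1]
short top [ 523.1 -362.6]
short base [ 521.6 -360.5]
mid hole [ 528.2 -305.7]
red top [ 452.2 -187.1]
proj in side of top estimate [[376.96072007 264.60629484]
 [372.61404853 324.22082901]]
275 [(364, [24, 13, 193]), (366, [19, 14, 197]), (368, [16, 14, 195]), (370, [26, 13, 161]), (372, [80, 6, 132]), (374, [60, 7, 138]), (376, [55, 11, 137]), (378, [10, 6, 125]), (380, [18, 16, 203]), (382, [21, 9, 202]), (384, [22, 13, 212])]
290 [(364, [23, 9, 223]), (366, [15, 7, 229]), (368, [23, 9, 229]), (370, [60, 4, 135]), (372, [54, 9, 138]), (374, [50, 11, 142]), (376, [60, 6, 128]), (378, [15, 8, 194]), (380, [21, 8, 223]), (382, [21, 11, 222]), (384, [26, 9, 223])]
305 [(364, [23, 4, 238]), (366, [15, 4, 243]), (368, [23, 12, 184]), (370, [70, 11, 135]), (372, [53, 7, 142]), (374, [60, 5, 140]), (376, [38, 8, 136]), (378, [30, 4, 227]), (380, [15, 17, 214]), (382, [30, 10, 185]), (384, [22, 15, 183])]
318 [(364, [12, 137, 210]), (366, [12, 141, 204]), (368, [12, 10, 133]), (370, [60, 4, 141]), (372, [84, 9, 141]), (374, [85, 11, 137]), (376, [13, 92, 100]), (378, [13, 145, 178]), (380, [13, 145, 197]), (382, [13, 92, 195]), (384, [30, 10, 184])]
[0.45813426 0.30751216 0.26825697] [1.33462624 0.75949926 1.13101175] 12.15 [-0.98  0.23  0.39  1.81 -0.1   1.11 -0.42]
```

Run:
```python
from h import *
p,Rm,s=tool();plan(np.array([.456,.306,.266]),down(7.4),[.5325,-.2475,.255],down(3),step=38)
```

```text
[-37.2, 0.3, 0.7] [0.0, 0.0, 0.29]
[-37.3, 0.5, 0.8] [0.0, 0.0, 0.29]
[-37.2, 0.7, 0.7] [0.0, 0.0, 0.29]
[-37.3, 0.9, 0.7] [0.0, 0.0, 0.29]
[-37.2, 1.0, 0.8] [0.0, 0.0, 0.29]
[-37.2, 1.3, 0.7] [0.0, 0.0, 0.29]
[-37.3, 1.4, 0.7] [0.0, 0.0, 0.29]
[-37.2, 1.6, 0.8] [0.0, 0.0, 0.29]
[-37.2, 1.8, 0.7] [0.0, 0.0, 0.29]
[-37.2, 2.0, 0.7] [0.0, 0.0, 0.29]
[-37.2, 2.2, 0.8] [0.0, 0.0, 0.29]
[-37.2, 2.4, 0.7] [0.0, 0.0, 0.29]
[-37.1, 2.6, 0.7] [0.0, 0.0, 0.29]
[-37.2, 2.7, 0.8] [0.0, 0.0, 0.29]
[-37.1, 3.0, 0.7] [0.0, 0.0, 0.29]
```

apply_moves --commands '[{"translation":[-37.2,0.3,0.7],"twist":[0,0,0.29],"grip":0},{"translation":[-37.2,0.5,0.7],"twist":[0,0,0.29],"grip":0},{"translation":[-37.2,0.7,0.7],"twist":[0,0,0.29],"grip":0},{"translation":[-37.2,0.9,0.7],"twist":[0,0,0.29],"grip":0},{"translation":[-37.2,1,0.7],"twist":[0,0,0.29],"grip":0}]'

```text
t: 12.57
ee_pos: [0.48, 0.1193, 0.2561]
eef_rot: [-2.1, -2.336, -0.002]
force: [1.2, -0.0, 0.4]
finger_gap: 0.998
grasp_force: 0.0
```

apply_moves --commands '[{"translation":[-37.2,1.3,0.7],"twist":[0,0,0.29],"grip":0},{"translation":[-37.2,1.4,0.7],"twist":[0,0,0.29],"grip":0},{"translation":[-37.2,1.6,0.7],"twist":[0,0,0.29],"grip":0},{"translation":[-37.2,1.8,0.7],"twist":[0,0,0.29],"grip":0},{"translation":[-37.2,2,0.7],"twist":[0,0,0.29],"grip":0}]'

```text
t: 12.98
ee_pos: [0.506, -0.0651, 0.2527]
eef_rot: [2.13, 2.309, 0.002]
force: [0.5, 0.7, -0.6]
finger_gap: 0.999
grasp_force: 0.0
```

apply_moves --commands '[{"translation":[-37.2,2.2,0.7],"twist":[0,0,0.29],"grip":0},{"translation":[-37.2,2.4,0.7],"twist":[0,0,0.29],"grip":0},{"translation":[-37.2,2.6,0.7],"twist":[0,0,0.29],"grip":0},{"translation":[-37.2,2.7,0.7],"twist":[0,0,0.29],"grip":0},{"translation":[-37.1,3,0.7],"twist":[0,0,0.29],"grip":0}]'

```text
t: 13.4
ee_pos: [0.5322, -0.2495, 0.2491]
eef_rot: [2.158, 2.282, 0.001]
force: [0.8, 0.5, 0.4]
finger_gap: 0.998
grasp_force: 0.0
```

apply_moves --commands '[{"translation":[0,0,0],"twist":[0,0,0],"grip":0},{"translation":[0,0,0],"twist":[0,0,0],"grip":0}]'

```text
t: 13.57
ee_pos: [0.5313, -0.2506, 0.2487]
eef_rot: [2.164, 2.277, -0.002]
force: [-0.5, 0.4, 0.2]
finger_gap: 0.999
grasp_force: 0.0
```

Run:
```python
from h import *
import pickle
p,Rm,s=tool();print(p,np.round(R.from_matrix(down(3).T@Rm).as_rotvec(degrees=True),2),s['t'],np.round(s['q'],2))
w=cam('wrist');pickle.dump(w,open('w2.pkl','wb'));save(w,'w2')
print(proj(w,[[.5325,-.2475,.177],[.5325,-.2475,.048]]))
```

```text
[ 0.53126364 -0.25059121  0.24874912] [ 0.02 -0.06  0.09] 13.5667 [-0.18  0.37  0.72  1.75 -0.26  1.12  0.68]
[[326.7479132  241.25170129]
 [326.33743869 203.90374934]]
```

View pics/w2.png

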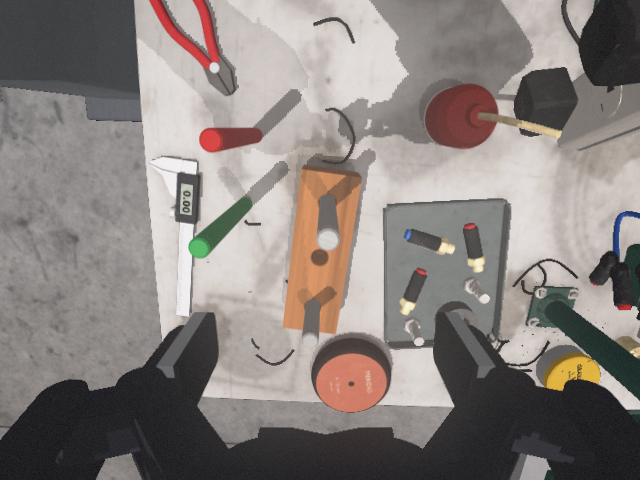

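The wrist view shows the long rod's top at (328,238) and its foot at about (329,203). The short one is at (311,338), and the red and green ones are well to the left. I refine the rod position and plan the descent.

Run:
```python
from h import *
import pickle
w=pickle.load(open('w2.pkl','rb'));g=cv2.cvtColor(w['pixels'],cv2.COLOR_RGB2HSV)
m=((g[...,1]<50)).astype(np.uint8)*255;k=np.zeros_like(m);k[195:255,310:346]=m[195:255,310:346]
b=((g[...,1]<50)&(g[...,2]>160)).astype(np.uint8);bb=np.zeros_like(b);bb[222:255,310:346]=b[222:255,310:346]
c=max(cv2.findContours(bb,0,1)[0],key=cv2.contourArea);e=cv2.minEnclosingCircle(c);print(e,cv2.boundingRect(c))
print('top',plane(w,[e[0]],.177)*1000)
for r in(205,212,220,228):
    u=np.where(k[r]>0)[0];print(r,u.min(),u.max(),len(u))
P=np.array([.533,-.247]);print(proj(w,[[*P,z] for z in(.048,.08,.12,.177)]))
```

```text
((327.8694152832031, 239.0746307373047), 11.295982360839844) (317, 229, 23, 22)
top [[ 533.17555939 -245.92719676  177.        ]]
205 320 335 16
212 319 335 17
220 318 336 19
228 318 337 20
[[326.86056204 203.43894086]
 [326.98147868 210.1847375 ]
 [327.16628707 220.50282954]
 [327.52542701 240.58123069]]
```

apply_moves --commands '[{"translation":[3.7,1.6,0],"twist":[0,0,0],"grip":0},{"translation":[0,0,35],"twist":[0,0,0],"grip":0},{"translation":[0,0,35],"twist":[0,0,0],"grip":0},{"translation":[0,0,35],"twist":[0,0,0],"grip":0},{"translation":[0,0,21],"twist":[0,0,0],"grip":0}]' --grip_force 60

```text
t: 14.03
ee_pos: [0.5327, -0.2401, 0.1195]
eef_rot: [-2.151, -2.284, 0.0]
force: [-0.1, 0.3, -0.3]
finger_gap: 1.0
grasp_force: 0.0
```

apply_moves --commands '[{"translation":[0,0,0],"twist":[0,0,0],"grip":0},{"translation":[0,0,0],"twist":[0,0,0],"grip":1},{"translation":[0,0,0],"twist":[0,0,0],"grip":1},{"translation":[0,0,0],"twist":[0,0,0],"grip":1},{"translation":[0,0,0],"twist":[0,0,0],"grip":1}]'

```text
t: 14.45
ee_pos: [0.5349, -0.2442, 0.1245]
eef_rot: [2.156, 2.281, 0.003]
force: [-1.1, -0.4, -0.8]
finger_gap: 0.452
grasp_force: 0.0
```

apply_moves --commands '[{"translation":[0,0,0],"twist":[0,0,0],"grip":1},{"translation":[0,0,0],"twist":[0,0,0],"grip":1},{"translation":[0,0,0],"twist":[0,0,0],"grip":1},{"translation":[0,0,0],"twist":[0,0,0],"grip":1},{"translation":[0,0,0],"twist":[0,0,0],"grip":1}]'

```text
t: 14.87
ee_pos: [0.5341, -0.2445, 0.1237]
eef_rot: [2.158, 2.281, 0.001]
force: [-1.0, -0.4, 6.1]
finger_gap: 0.169
grasp_force: 58.4
```

Run:
```python
from h import *
p,Rm,s=tool();print(p,np.round(R.from_matrix(down(3).T@Rm).as_rotvec(degrees=True),2),s['force'],s['moment'],s['grasp_force'],s['finger_gap'],s['t'])
```

```text
[ 0.53412337 -0.24453839  0.12373813] [-0.09 -0.02 -0.19] [-0.95038934 -0.44669928  6.0573573 ] [ 0.08977077  0.29575999 -0.00151471] 58.42299520969391 0.16868633037602238 14.8667
```

apply_moves --commands '[{"translation":[0,0,-5],"twist":[0,0,0],"grip":1},{"translation":[0,0,-15],"twist":[0,0,0],"grip":1},{"translation":[0,0,-20],"twist":[0,0,0],"grip":1},{"translation":[0,0,-30],"twist":[0,0,0],"grip":1},{"translation":[0,0,-30],"twist":[0,0,0],"grip":1}]' --grip_force 80

```text
t: 15.28
ee_pos: [0.5325, -0.2436, 0.2227]
eef_rot: [-2.157, -2.28, 0.002]
force: [-1.0, 0.5, -2.7]
finger_gap: 0.16
grasp_force: 78.3
```

apply_moves --commands '[{"translation":[0,0,-30],"twist":[0,0,0],"grip":1},{"translation":[0,0,-22],"twist":[0,0,0],"grip":1},{"translation":[0,0,0],"twist":[0,0,0],"grip":1}]'

```text
t: 15.53
ee_pos: [0.5356, -0.2455, 0.2794]
eef_rot: [2.154, 2.277, 0.006]
force: [0.4, -1.0, -2.9]
finger_gap: 0.156
grasp_force: 78.5
```

Run:
```python
from h import *
p,Rm,s=tool();print(p,s['force'],s['grasp_force'],np.round(s['q'],2))
plan(p,down(3),[.4785,.0635,.272],down(3),step=36)
```

```text
[ 0.53560144 -0.24553194  0.27942035] [ 0.35718213 -0.97488379 -2.87752421] 78.53545188903809 [-0.2   0.34  0.74  1.72 -0.24  1.18  0.66]
[34.6, -4.5, 0.8] [0.0, 0.0, 0.0]
[34.6, -4.6, 0.8] [0.0, 0.0, 0.0]
[34.7, -4.5, 0.9] [0.0, 0.0, 0.0]
[34.6, -4.6, 0.8] [0.0, 0.0, 0.0]
[34.6, -4.5, 0.8] [0.0, 0.0, 0.0]
[34.6, -4.5, 0.8] [0.0, 0.0, 0.0]
[34.7, -4.6, 0.9] [0.0, 0.0, 0.0]
[34.6, -4.5, 0.8] [0.0, 0.0, 0.0]
[34.6, -4.5, 0.8] [0.0, 0.0, 0.0]
```

apply_moves --commands '[{"translation":[34.6,-4.5,0],"twist":[0,0,0],"grip":1},{"translation":[34.6,-4.5,0],"twist":[0,0,0],"grip":1},{"translation":[34.6,-4.5,0],"twist":[0,0,0],"grip":1},{"translation":[34.6,-4.5,0],"twist":[0,0,0],"grip":1},{"translation":[34.6,-4.5,0],"twist":[0,0,0],"grip":1}]'

```text
t: 15.95
ee_pos: [0.5, -0.0709, 0.2735]
eef_rot: [-2.158, -2.281, 0.002]
force: [0.4, 0.8, -3.3]
finger_gap: 0.156
grasp_force: 78.4
```

apply_moves --commands '[{"translation":[34.6,-4.5,0],"twist":[0,0,0],"grip":1},{"translation":[34.6,-4.5,0],"twist":[0,0,0],"grip":1},{"translation":[34.6,-4.5,0],"twist":[0,0,0],"grip":1},{"translation":[34.6,-4.5,0],"twist":[0,0,0],"grip":1},{"translation":[0,0,0],"twist":[0,0,0],"grip":1}]'

```text
t: 16.37
ee_pos: [0.4733, 0.0723, 0.2732]
eef_rot: [-2.143, -2.291, 0.0]
force: [0.8, 1.5, -2.4]
finger_gap: 0.16
grasp_force: 78.5
```

apply_moves --commands '[{"translation":[0,0,0],"twist":[0,0,0],"grip":1},{"translation":[0,0,0],"twist":[0,0,0],"grip":1}]'

```text
t: 16.53
ee_pos: [0.4752, 0.064, 0.2739]
eef_rot: [-2.158, -2.282, 0.002]
force: [-0.0, -0.4, -2.1]
finger_gap: 0.158
grasp_force: 78.5
```

Run:
```python
from h import *
import pickle
p,Rm,s=tool();print(p,np.round(R.from_matrix(down(3).T@Rm).as_rotvec(degrees=True),2),s['force'],s['t'])
w=cam('wrist');d=cam('side');pickle.dump((w,d,p),open('w3.pkl','wb'))
im=np.zeros((600,800,3),np.uint8)
im[:380,:400]=w['pixels'][80:460,130:530];im[:600,400:]=cv2.resize(d['pixels'][145:295,235:335],(400,600),interpolation=cv2.INTER_CUBIC)
cv2.imwrite('pics/p7.png',im[:,:,::-1])
q=[.4785,.0635];print(proj(w,[[*q,.13],[*q,.163],[*q,.328]]),proj(d,[[*q,.13],[*q,.163],[*q,.24]]))
```

```text
[0.47522952 0.06400655 0.27386286] [ 0.07 -0.05 -0.2 ] [-0.03203965 -0.39493575 -2.08756352] 16.5333
[[328.75392996 221.07060314]
 [329.06756503 231.21141218]
 [332.79460888 352.48146783]] [[281.07164316 229.79187294]
 [281.04528149 216.16618757]
 [280.98095314 183.24530434]]
```

View pics/p7.png

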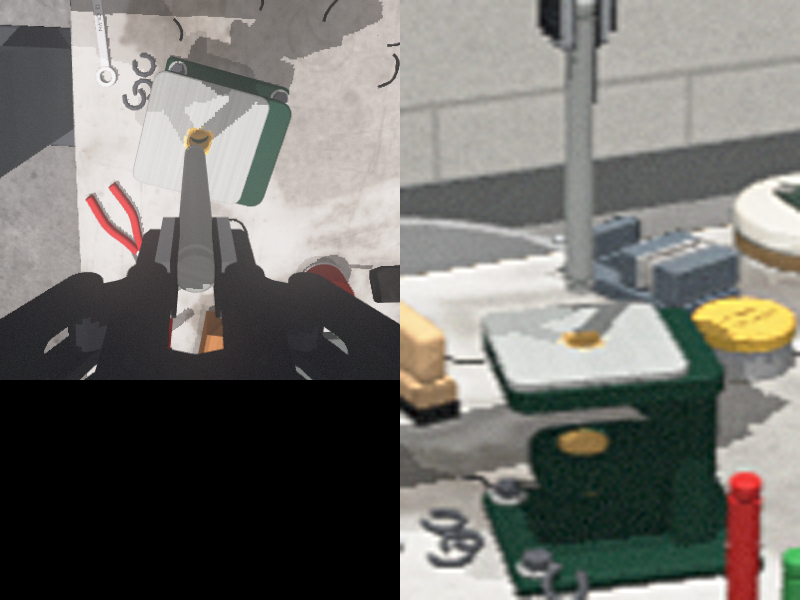

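This picture shows the rod hanging above the bush: side crop axis x≈579 against bush centre (581,340); wrist rod foot at about (199,145) on the bush ring. That was my last viewed picture; from here I work with numbers only.

```bash
cat > align.py <<'E'
from h import *
def orange(c,roi):
    g=cv2.cvtColor(c['pixels'],cv2.COLOR_RGB2HSV);x0,y0,x1,y1=roi
    m=np.zeros(g.shape[:2],np.uint8);m[y0:y1,x0:x1]=((g[...,0]>10)&(g[...,0]<28)&(g[...,1]>110))[y0:y1,x0:x1]
    return m
def edges(c,row,u0,half=14):
    l=c['pixels'][row].astype(float).mean(1);d=np.diff(cv2.GaussianBlur(l[None],(0,0),.7)[0])
    a=int(u0)-half;L=np.abs(d[a:int(u0)]);Rr=np.abs(d[int(u0):int(u0)+half])
    return a+L.argmax()+.5,int(u0)+Rr.argmax()+.5
E
python3 - <<'E'
from align import *
import pickle
w,d,p=pickle.load(open('w3.pkl','rb'))
m=orange(d,(265,220,300,240));ys,xs=np.where(m);print('side bush',xs.min(),xs.max(),ys.min(),ys.max(),xs.mean(),ys.mean())
for r in(165,175,185,195,205,212):print(r,edges(d,r,280,8))
print('side col',[(r,int(d['pixels'][r,278:283].mean())) for r in range(208,236)])
m=orange(w,(300,190,360,260));ys,xs=np.where(m);print('wrist bush',xs.min(),xs.max(),ys.min(),ys.max());
for r in range(ys.min(),ys.max()+1,2):
    u=xs[ys==r];print(r,u.min(),u.max(),len(u))
print('wrist col',[(r,w['pixels'][r,329].tolist()) for r in range(206,240)])
for r in(235,250,265,280,295):print(r,edges(w,r,329,24))
E
```

```text
side bush 276 284 228 231 280.32142857142856 229.42857142857142
165 (np.float64(275.5), np.float64(284.5))
175 (np.float64(275.5), np.float64(282.5))
185 (np.float64(275.5), np.float64(282.5))
195 (np.float64(275.5), np.float64(282.5))
205 (np.float64(272.5), np.float64(282.5))
212 (np.float64(273.5), np.float64(287.5))
side col [(208, 141), (209, 139), (210, 139), (211, 138), (212, 140), (213, 139), (214, 129), (215, 120), (216, 120), (217, 135), (218, 167), (219, 210), (220, 211), (221, 125), (222, 190), (223, 218), (224, 208), (225, 192), (226, 170), (227, 138), (228, 130), (229, 113), (230, 100), (231, 136), (232, 219), (233, 220), (234, 217), (235, 216)]
wrist bush 316 342 208 233
208 322 324 3
210 320 325 6
212 319 341 11
214 319 342 7
216 319 342 3
218 318 341 3
220 317 341 4
222 317 340 4
224 316 339 6
226 316 339 4
228 336 338 3
230 335 338 4
232 335 337 3
wrist col [(206, [224, 222, 219]), (207, [217, 214, 207]), (208, [167, 155, 139]), (209, [174, 144, 103]), (210, [155, 126, 89]), (211, [136, 113, 83]), (212, [138, 117, 89]), (213, [136, 115, 86]), (214, [142, 118, 88]), (215, [148, 122, 88]), (216, [150, 123, 89]), (217, [150, 125, 89]), (218, [147, 123, 91]), (219, [114, 102, 84]), (220, [80, 81, 80]), (221, [80, 83, 79]), (222, [84, 85, 78]), (223, [116, 105, 87]), (224, [138, 116, 90]), (225, [128, 115, 97]), (226, [119, 115, 115]), (227, [122, 119, 117]), (228, [119, 117, 116]), (229, [116, 114, 113]), (230, [117, 115, 115]), (231, [114, 114, 111]), (232, [116, 115, 114]), (233, [119, 115, 116]), (234, [117, 116, 115]), (235, [117, 115, 113]), (236, [117, 115, 114]), (237, [116, 117, 114]), (238, [116, 113, 112]), (239, [116, 113, 112])]
235 (np.float64(314.5), np.float64(334.5))
250 (np.float64(312.5), np.float64(336.5))
265 (np.float64(311.5), np.float64(337.5))
280 (np.float64(310.5), np.float64(339.5))
295 (np.float64(308.5), np.float64(341.5))
```

apply_moves --commands '[{"translation":[1.6,3.4,0],"twist":[0,0,0],"grip":1},{"translation":[0,0,14],"twist":[0,0,0],"grip":1},{"translation":[0,0,12],"twist":[0,0,0],"grip":1},{"translation":[0,0,0],"twist":[0,0,0],"grip":1},{"translation":[0,0,0],"twist":[0,0,0],"grip":1}]'

```text
t: 17.05
ee_pos: [0.479, 0.0656, 0.2483]
eef_rot: [-2.16, -2.281, 0.002]
force: [-0.8, -0.5, -1.8]
finger_gap: 0.159
grasp_force: 78.4
```

Run:
```python
from align import *
p,Rm,s=tool();print(p,s['force'],np.round(R.from_matrix(down(3).T@Rm).as_rotvec(degrees=True),2))
w=cam('wrist');d=cam('side')
b=np.array([.4785,.0635]);zb=p[2]-.111
print('zb',zb,'wrist pred bush, rod bottom, mid, edge+y',np.round(proj(w,[[*b,.13],[*b,zb],[*b,zb+.04],[*b,zb+.08],[b[0],b[1]+.008,zb+.0015]]),1).tolist())
for r in(225,235,245,255,265,280,295):print(r,edges(w,r,329,24))
m=orange(w,(300,180,360,260));ys,xs=np.where(m);print('wrist bush',xs.min(),xs.max(),ys.min(),ys.max())
for u in(322,325,328,331,334):print(u,[int(x) for x in w['pixels'][196:236,u].astype(int).mean(1)],[int(x) for x in (w['pixels'][196:236,u,0].astype(int)-w['pixels'][196:236,u,2])])
print('side pred',np.round(proj(d,[[*b,.13],[*b,zb],[*b,zb+.05],[b[0]+.002,b[1],zb],[b[0],b[1]+.002,zb]]),2).tolist())
for r in(175,185,195,205,212):print(r,edges(d,r,280,8))
m=orange(d,(265,220,300,240));ys,xs=np.where(m);print('side bush',xs.min(),xs.max(),ys.min(),ys.max(),xs.mean(),ys.mean())
print([(r,int(d['pixels'][r,278:283].mean())) for r in range(214,236)])
```

```text
[0.47899752 0.06561441 0.24827033] [-0.81404669 -0.48121568 -1.82322548] [ 0.07 -0.04 -0.12]
zb 0.13727032816447615 wrist pred bush, rod bottom, mid, edge+y [[324.1, 230.4], [324.1, 232.9], [323.9, 248.8], [323.5, 270.2], [324.7, 223.4]]
225 (np.float64(314.5), np.float64(345.5))
235 (np.float64(309.5), np.float64(336.5))
245 (np.float64(313.5), np.float64(335.5))
255 (np.float64(312.5), np.float64(336.5))
265 (np.float64(311.5), np.float64(338.5))
280 (np.float64(309.5), np.float64(339.5))
295 (np.float64(308.5), np.float64(341.5))
wrist bush 310 339 215 239
322 [194, 193, 205, 221, 221, 222, 222, 221, 220, 220, 221, 219, 212, 190, 190, 189, 193, 191, 192, 187, 189, 187, 161, 139, 114, 113, 117, 120, 120, 116, 121, 118, 115, 113, 117, 117, 114, 118, 116, 116] [5, 4, 5, 2, 3, 3, 1, 3, 4, 5, 4, 4, 4, 4, 4, 4, 5, 15, 65, 114, 114, 109, 107, 84, 51, 57, 59, 61, 43, 2, 6, 4, 2, 6, 4, 4, 3, 2, 4, 4]
325 [219, 218, 218, 219, 219, 219, 219, 220, 220, 219, 223, 223, 222, 221, 223, 222, 222, 217, 202, 198, 206, 188, 114, 115, 113, 114, 116, 119, 116, 114, 119, 117, 116, 113, 113, 114, 116, 11
[... 1108 characters left out ...]
, 70, 72, 62, 38, 43, 52, 49, 49, 45, 27, 9, 9, 11, 10]
side pred [[281.07, 229.79], [281.07, 226.81], [281.03, 205.96], [281.89, 226.67], [280.71, 226.49]]
175 (np.float64(276.5), np.float64(285.5))
185 (np.float64(276.5), np.float64(283.5))
195 (np.float64(277.5), np.float64(283.5))
205 (np.float64(275.5), np.float64(284.5))
212 (np.float64(274.5), np.float64(287.5))
side bush 276 284 228 231 280.14285714285717 229.32142857142858
[(214, 143), (215, 141), (216, 144), (217, 145), (218, 142), (219, 143), (220, 142), (221, 145), (222, 141), (223, 143), (224, 121), (225, 128), (226, 130), (227, 140), (228, 131), (229, 107), (230, 100), (231, 135), (232, 221), (233, 220), (234, 217), (235, 217)]
```

apply_moves --commands '[{"translation":[1.3,0,0],"twist":[0,0,0],"grip":1},{"translation":[0,0,4],"twist":[0,0,0],"grip":1},{"translation":[0,0,2],"twist":[0,0,0],"grip":1},{"translation":[0,0,0],"twist":[0,0,0],"grip":1}]'

```text
t: 17.48
ee_pos: [0.4787, 0.0677, 0.2422]
eef_rot: [-2.158, -2.283, 0.001]
force: [0.3, 0.2, -1.3]
finger_gap: 0.16
grasp_force: 78.4
```

apply_moves --commands '[{"translation":[0,0,2],"twist":[0,0,0],"grip":1},{"translation":[0,0,0],"twist":[0,0,0],"grip":1}]'

```text
t: 17.65
ee_pos: [0.4788, 0.0677, 0.2403]
eef_rot: [-2.158, -2.283, 0.001]
force: [-0.1, 0.7, -2.4]
finger_gap: 0.157
grasp_force: 78.4
```

apply_moves --commands '[{"translation":[0,0,1],"twist":[0,0,0],"grip":1},{"translation":[0,0,0],"twist":[0,0,0],"grip":1}]'

```text
t: 17.82
ee_pos: [0.4789, 0.0677, 0.2395]
eef_rot: [-2.158, -2.283, 0.0]
force: [0.0, 0.4, -2.5]
finger_gap: 0.158
grasp_force: 78.4
```

Run:
```python
from align import *
w=cam('wrist');d=cam('side')
b=np.array([.4788,.0650]);zb=.129
print(np.round(proj(w,[[*b,.13],[b[0],b[1]+.012,.13],[b[0],b[1]+.008,zb+.0015],[*b,zb+.06]]),1).tolist())
m=orange(w,(300,180,360,260));ys,xs=np.where(m);print('wrist bush',xs.min(),xs.max(),ys.min(),ys.max())
for u in(320,323,326,329):print(u,[int(x) for x in w['pixels'][206:240,u].astype(int).mean(1)],[int(x) for x in (w['pixels'][206:240,u,0].astype(int)-w['pixels'][206:240,u,2])])
for r in(240,250,260,280):print(r,edges(w,r,325,22))
# side sub-pixel
px=d['pixels'].astype(float).mean(2)
for r0,r1 in((180,188),(192,200),(204,212),(214,220)):
    print(r0,[int(v) for v in px[r0:r1,268:294].mean(0)])
for r in range(222,236):print(r,[tuple(v) for v in d['pixels'][r,272:290,::2].tolist()])
```

```text
[[324.4, 234.2], [325.3, 219.2], [325.0, 224.4], [324.2, 259.9]]
wrist bush 309 339 221 245
320 [221, 221, 216, 192, 193, 192, 195, 195, 195, 192, 192, 193, 189, 208, 222, 216, 180, 170, 145, 113, 113, 122, 118, 117, 115, 117, 117, 116, 116, 117, 115, 117, 117, 116] [4, 3, 2, 3, 4, 7, 5, 6, 4, 6, 4, 3, 4, 35, 61, 77, 116, 112, 84, 19, 4, 3, 5, 3, 3, 5, 3, 2, 1, 2, 3, 2, 4, 2]
323 [221, 219, 218, 218, 218, 213, 195, 194, 196, 196, 194, 194, 194, 210, 224, 220, 195, 147, 113, 114, 119, 116, 114, 115, 115, 114, 112, 116, 115, 115, 116, 116, 114, 116] [4, 5, 4, 4, 4, 4, 4, 3, 2, 5, 6, 5, 5, 34, 57, 67, 86, 94, 36, 3, 2, 2, 3, 2, 3, 4, 3, 4, 3, 5, 4, 3, 1, 2]
326 [220, 221, 222, 222, 221, 221, 221, 221, 222, 219, 215, 195, 193, 207, 208, 125, 119, 115, 112, 112, 115, 116, 112, 111, 114, 113, 113, 114, 115, 114, 115, 115, 114, 115] [3, 2, 4, 2, 2, 2, 3, 3, 4, 3, 2, 5, 4, 44, 82, 32, 16, 32, 30, 5, 2, 2, 3, 3, 1, 2, 3, 4, 4, 2, 2, 4, 3, 3]
329 [218, 219, 218, 218, 219, 217, 216, 217, 216, 216, 216, 193, 147, 149, 157, 163, 171, 162, 130, 113, 112, 117, 116, 113, 112, 115, 114, 115, 112, 112
[... 3212 characters left out ...]
, (217, 217), (213, 210), (210, 210)]
233 [(218, 217), (218, 218), (219, 219), (221, 220), (219, 219), (218, 220), (220, 223), (220, 220), (221, 217), (217, 215), (217, 216), (219, 219), (212, 218), (212, 216), (213, 212), (218, 215), (212, 211), (212, 211)]
234 [(217, 213), (220, 220), (221, 219), (220, 219), (220, 219), (220, 219), (221, 222), (219, 219), (215, 216), (217, 219), (210, 213), (209, 210), (216, 214), (216, 213), (218, 214), (215, 213), (217, 216), (218, 212)]
235 [(217, 218), (218, 216), (219, 219), (221, 220), (221, 220), (221, 220), (218, 219), (220, 219), (219, 218), (219, 217), (217, 215), (213, 214), (211, 211), (209, 211), (218, 214), (219, 220), (217, 217), (217, 214)]
```

apply_moves --commands '[{"translation":[0,0,2],"twist":[0,0,0],"grip":1},{"translation":[0,0,2],"twist":[0,0,0],"grip":1},{"translation":[0,0,2],"twist":[0,0,0],"grip":1},{"translation":[0,0,0],"twist":[0,0,0],"grip":1}]'

```text
t: 18.25
ee_pos: [0.4787, 0.0676, 0.2331]
eef_rot: [-2.158, -2.282, 0.001]
force: [-0.0, -0.2, -2.0]
finger_gap: 0.157
grasp_force: 78.6
```

apply_moves --commands '[{"translation":[0,0,4],"twist":[0,0,0],"grip":1},{"translation":[0,0,4],"twist":[0,0,0],"grip":1},{"translation":[0,0,0],"twist":[0,0,0],"grip":1}]'

```text
t: 18.5
ee_pos: [0.4785, 0.0676, 0.2247]
eef_rot: [-2.158, -2.282, 0.002]
force: [-0.6, 0.0, -2.9]
finger_gap: 0.154
grasp_force: 78.5
```

apply_moves --commands '[{"translation":[0,0,6],"twist":[0,0,0],"grip":1},{"translation":[0,0,6],"twist":[0,0,0],"grip":1},{"translation":[0,0,6],"twist":[0,0,0],"grip":1},{"translation":[0,0,6],"twist":[0,0,0],"grip":1},{"translation":[0,0,0],"twist":[0,0,0],"grip":1}]'

```text
t: 18.92
ee_pos: [0.4782, 0.0675, 0.2001]
eef_rot: [-2.158, -2.282, 0.003]
force: [-0.1, -0.1, -1.2]
finger_gap: 0.153
grasp_force: 78.5
```

apply_moves --commands '[{"translation":[0,0,6],"twist":[0,0,0],"grip":1},{"translation":[0,0,6],"twist":[0,0,0],"grip":1},{"translation":[0,0,3],"twist":[0,0,0],"grip":1},{"translation":[0,0,0],"twist":[0,0,0],"grip":1}]'

```text
t: 19.25
ee_pos: [0.4786, 0.0676, 0.1858]
eef_rot: [-2.158, -2.282, 0.002]
force: [-0.8, -0.5, -2.3]
finger_gap: 0.161
grasp_force: 78.6
```

Run:
```python
from align import *
p,Rm,s=tool();print(p,s['force'],s['moment'],np.round(R.from_matrix(down(3).T@Rm).as_rotvec(degrees=True),2))
d=cam('side');px=d['pixels'].astype(float).mean(2)
b=[.4788,.065]
print(np.round(proj(d,[[*b,z] for z in(.1,.08,.072,.067,.042,.03,.012,.19)]),1).tolist())
for r in range(236,266,2):print(r,[int(v) for v in px[r,268:294]])
for r in(195,205,215):print(r,[int(v) for v in px[r,268:294]])
```

```text
[0.47857246 0.06763761 0.18575888] [-0.81475717 -0.50266486 -2.34439459] [-0.13118802  0.05348783  0.01859885] [ 0.06 -0.02 -0.21]
[[281.0, 241.7], [281.0, 249.6], [281.0, 252.8], [281.0, 254.8], [281.0, 264.5], [281.0, 269.1], [281.0, 276.0], [280.9, 204.6]]
236 [220, 219, 220, 220, 222, 217, 220, 223, 220, 221, 221, 221, 220, 218, 214, 215, 215, 213, 217, 215, 219, 215, 213, 218, 217, 214]
238 [220, 220, 222, 223, 221, 220, 220, 220, 224, 226, 224, 224, 222, 224, 225, 223, 216, 220, 220, 218, 223, 224, 223, 222, 213, 205]
240 [229, 222, 216, 211, 197, 191, 189, 185, 178, 170, 156, 150, 152, 133, 140, 144, 148, 126, 127, 141, 140, 135, 134, 118, 99, 100]
242 [124, 112, 106, 102, 83, 80, 83, 77, 72, 73, 69, 72, 53, 54, 54, 51, 48, 46, 33, 37, 37, 33, 35, 37, 35, 37]
244 [30, 36, 34, 34, 38, 35, 30, 32, 30, 39, 37, 37, 38, 43, 37, 35, 40, 37, 33, 38, 32, 26, 38, 36, 37, 41]
246 [38, 34, 40, 40, 41, 28, 40, 32, 34, 29, 38, 37, 37, 40, 45, 38, 41, 44, 44, 48, 50, 60, 68, 77, 65, 42]
248 [71, 86, 80, 81, 89, 95, 113, 121, 120, 116, 114, 114, 117, 116, 113, 110, 110, 116, 116, 119, 111, 1
[... 608 characters left out ...]

260 [35, 28, 33, 24, 23, 27, 30, 36, 33, 21, 31, 18, 17, 27, 26, 21, 31, 17, 29, 24, 32, 23, 23, 28, 34, 28]
262 [43, 22, 25, 20, 32, 28, 32, 27, 38, 27, 29, 37, 29, 22, 27, 29, 37, 27, 35, 31, 38, 34, 29, 28, 24, 31]
264 [123, 39, 29, 30, 32, 26, 29, 31, 35, 27, 32, 30, 24, 36, 30, 24, 29, 36, 29, 23, 30, 31, 37, 31, 28, 32]
195 [94, 93, 99, 94, 94, 95, 97, 106, 122, 121, 101, 99, 130, 141, 137, 123, 105, 94, 93, 95, 92, 93, 94, 93, 90, 91]
205 [171, 195, 197, 203, 194, 144, 164, 156, 103, 115, 141, 147, 146, 141, 138, 120, 93, 77, 77, 78, 82, 83, 84, 76, 81, 84]
215 [231, 232, 235, 236, 235, 237, 239, 224, 195, 152, 139, 145, 146, 143, 134, 120, 94, 91, 102, 130, 131, 125, 98, 78, 75, 87]
```

apply_moves --commands '[{"translation":[0,0,3],"twist":[0,0,0],"grip":1},{"translation":[0,0,3],"twist":[0,0,0],"grip":1},{"translation":[0,0,2],"twist":[0,0,0],"grip":1},{"translation":[0,0,0],"twist":[0,0,0],"grip":1}]'

```text
t: 19.63
ee_pos: [0.4789, 0.0676, 0.1782]
eef_rot: [-2.158, -2.283, 0.0]
force: [-0.3, -0.7, -2.4]
finger_gap: 0.159
grasp_force: 78.6
```

apply_moves --commands '[{"translation":[0,0,2],"twist":[0,0,0],"grip":1},{"translation":[0,0,2],"twist":[0,0,0],"grip":1},{"translation":[0,0,0],"twist":[0,0,0],"grip":1}]'

```text
t: 19.88
ee_pos: [0.4789, 0.0677, 0.1742]
eef_rot: [-2.158, -2.283, 0.0]
force: [-0.5, -0.4, -2.1]
finger_gap: 0.154
grasp_force: 78.6
```

apply_moves --commands '[{"translation":[0,0,2],"twist":[0,0,0],"grip":1},{"translation":[0,0,2],"twist":[0,0,0],"grip":1},{"translation":[0,0,0],"twist":[0,0,0],"grip":1}]'

```text
t: 20.13
ee_pos: [0.4789, 0.0677, 0.1702]
eef_rot: [-2.158, -2.283, 0.0]
force: [0.1, -0.1, -2.1]
finger_gap: 0.154
grasp_force: 78.6
```

apply_moves --commands '[{"translation":[0,0,4],"twist":[0,0,0],"grip":1},{"translation":[0,0,4],"twist":[0,0,0],"grip":1},{"translation":[0,0,4],"twist":[0,0,0],"grip":1},{"translation":[0,0,0],"twist":[0,0,0],"grip":1}]'

```text
t: 20.47
ee_pos: [0.4786, 0.0676, 0.1577]
eef_rot: [-2.158, -2.282, 0.001]
force: [-0.1, -0.9, -3.2]
finger_gap: 0.157
grasp_force: 78.6
```

apply_moves --commands '[{"translation":[0,0,4],"twist":[0,0,0],"grip":1},{"translation":[0,0,4],"twist":[0,0,0],"grip":1},{"translation":[0,0,4],"twist":[0,0,0],"grip":1},{"translation":[0,0,0],"twist":[0,0,0],"grip":1},{"translation":[0,0,0],"twist":[0,0,0],"grip":1}]'

```text
t: 20.88
ee_pos: [0.4788, 0.0676, 0.1462]
eef_rot: [-2.158, -2.283, 0.001]
force: [0.2, -1.5, -3.9]
finger_gap: 0.159
grasp_force: 78.6
```

Run:
```python
from align import *
p,Rm,s=tool();print(p,s['force'])
d=cam('side');px=d['pixels'].astype(float).mean(2)
b=np.array([.4788,.065]);v=d['o'][:2]-b;v/=np.linalg.norm(v)
f=[*(b+.008*v)]
print('front edge rows',[(z,np.round(proj(d,[[*f,z]])[0],1).tolist()) for z in(.047,.042,.04,.037,.0305,.197,.195,.19,.187,.18)])
for r in range(256,278):print(r,[int(x) for x in px[r,272:290]])
w=cam('wrist');print('wrist top-of-rod pred',proj(w,[[*b,.1955],[*b,.2],[*b,.19]]))
```

```text
[0.47878331 0.0676012  0.14617919] [ 0.1517265  -1.45707739 -3.92916815]
front edge rows [(0.047, [281.0, 264.1]), (0.042, [281.0, 266.1]), (0.04, [281.0, 266.9]), (0.037, [281.0, 268.0]), (0.0305, [281.0, 270.5]), (0.197, [280.9, 202.9]), (0.195, [280.9, 203.8]), (0.19, [280.9, 205.9]), (0.187, [280.9, 207.2]), (0.18, [280.9, 210.1])]
256 [33, 24, 59, 86, 99, 110, 114, 117, 118, 112, 113, 112, 99, 106, 70, 32, 31, 32]
257 [36, 19, 36, 63, 98, 106, 109, 109, 106, 112, 107, 108, 102, 83, 52, 23, 28, 29]
258 [27, 23, 25, 32, 34, 52, 63, 68, 74, 70, 70, 57, 47, 30, 28, 21, 26, 31]
259 [32, 29, 27, 22, 20, 28, 26, 31, 33, 28, 31, 34, 26, 31, 32, 29, 37, 23]
260 [21, 30, 40, 32, 29, 28, 28, 24, 26, 30, 30, 23, 35, 33, 23, 32, 23, 31]
261 [29, 26, 26, 24, 29, 27, 30, 28, 19, 29, 37, 30, 26, 36, 30, 32, 37, 34]
262 [24, 25, 35, 25, 32, 38, 25, 34, 31, 29, 32, 30, 35, 33, 39, 27, 29, 31]
263 [25, 26, 39, 33, 33, 30, 30, 35, 21, 32, 35, 29, 37, 18, 20, 33, 33, 32]
264 [28, 37, 30, 31, 34, 33, 29, 29, 28, 33, 37, 31, 31, 28, 32, 37, 21, 31]
265 [31, 30, 27, 28, 33, 38, 34, 35, 32, 32, 34, 37, 
[... 357 characters left out ...]
25, 23, 29, 30, 22, 23, 28, 27, 35, 31, 29, 27, 35]
271 [25, 32, 32, 34, 32, 25, 30, 25, 27, 28, 27, 28, 29, 23, 37, 25, 30, 25]
272 [30, 33, 29, 29, 21, 30, 29, 27, 34, 29, 30, 33, 32, 29, 25, 27, 31, 33]
273 [29, 29, 31, 34, 17, 31, 20, 27, 27, 31, 32, 15, 27, 23, 35, 31, 30, 32]
274 [31, 23, 31, 29, 34, 32, 33, 34, 27, 32, 34, 37, 22, 27, 18, 33, 24, 30]
275 [30, 36, 26, 35, 28, 20, 27, 24, 32, 31, 23, 33, 25, 32, 28, 29, 25, 29]
276 [30, 30, 26, 30, 26, 29, 25, 30, 34, 27, 29, 27, 31, 29, 27, 32, 29, 35]
277 [18, 30, 30, 28, 35, 30, 32, 20, 27, 24, 27, 33, 29, 28, 31, 30, 24, 25]
wrist top-of-rod pred [[323.57172899 349.2477749 ]
 [323.51091865 356.18743156]
 [323.64133702 341.3086348 ]]
```

apply_moves --commands '[{"translation":[0,0,2],"twist":[0,0,0],"grip":1},{"translation":[0,0,2],"twist":[0,0,0],"grip":1},{"translation":[0,0,0],"twist":[0,0,0],"grip":1},{"translation":[0,0,0],"twist":[0,0,0],"grip":1}]'

```text
t: 21.32
ee_pos: [0.4789, 0.0676, 0.1424]
eef_rot: [-2.158, -2.283, 0.0]
force: [-1.2, -1.9, -4.6]
finger_gap: 0.153
grasp_force: 78.6
```

Run:
```python
from align import *
p,Rm,s=tool();print(p,s['force'])
b=np.array([.4788,.065])
px=np.mean([cam('side')['pixels'].astype(float).mean(2) for i in range(4)],0);d=cam('side')
v=d['o'][:2]-b;v/=np.linalg.norm(v)
for name,q,z in(('lower mouth front R12',.012,.067),('rod chamfer start zb31',.008,.0325),('rod end zb31',.0065,.031),('groove low',.008,.0375),('groove up',.008,.0405),('bush end',.012,.042),('top mouth front',.012,.13)):
    print(name,proj(d,[[*(b+q*v),z]])[0].round(2))
print('rod top back/front zb31',proj(d,[[*(b-.0065*v),.196],[*(b+.008*v),.1945]]).round(2).tolist())
c=px[:,278:282].mean(1)
for a,e in((228,236),(252,262),(264,276),(185,212)):print(a,c[a:e].round().astype(int).tolist())
for r in range(266,273):print(r,px[r,272:290].round().astype(int).tolist())
```

```text
[0.47888577 0.06763459 0.14241818] [-1.17928444 -1.91315365 -4.58056709]
lower mouth front R12 [280.98 257.09]
rod chamfer start zb31 [281.01 269.77]
rod end zb31 [281.01 270.05]
groove low [281.   267.84]
groove up [281.   266.68]
bush end [281.  266.9]
top mouth front [280.93 231.71]
rod top back/front zb31 [[280.87, 200.93], [280.87, 203.98]]
228 [142, 143, 140, 162, 222, 221, 220, 220]
252 [115, 115, 115, 115, 116, 107, 70, 30, 27, 29]
264 [33, 29, 27, 33, 80, 117, 66, 29, 25, 29, 28, 31]
185 [68, 58, 56, 52, 70, 71, 70, 71, 79, 80, 71, 72, 69, 75, 103, 108, 98, 115, 159, 139, 125, 118, 130, 125, 124, 126, 126]
266 [32, 37, 32, 32, 32, 28, 29, 25, 26, 29, 28, 32, 31, 27, 33, 31, 29, 31]
267 [31, 29, 32, 30, 27, 33, 32, 33, 33, 36, 37, 45, 38, 28, 30, 31, 33, 33]
268 [26, 30, 29, 27, 25, 48, 73, 77, 77, 91, 99, 106, 74, 31, 31, 32, 27, 27]
269 [28, 26, 29, 26, 34, 63, 103, 120, 123, 120, 116, 90, 52, 27, 25, 31, 27, 32]
270 [30, 33, 29, 30, 28, 28, 50, 68, 73, 71, 54, 36, 28, 31, 27, 32, 28, 27]
271 [26, 31, 31, 29, 26, 26, 27, 28, 30, 33, 29, 23, 30, 28, 29, 27, 26, 29]
272 [31, 30, 32, 27, 30, 30, 26, 25, 26, 24, 28, 30, 28, 26, 27, 30, 32, 29]
```

apply_moves --commands '[{"translation":[0,0,1],"twist":[0,0,0],"grip":1},{"translation":[0,0,0],"twist":[0,0,0],"grip":1},{"translation":[0,0,0],"twist":[0,0,0],"grip":1},{"translation":[0,0,0],"twist":[0,0,0],"grip":1},{"translation":[0,0,0],"twist":[0,0,0],"grip":1}]'

```text
t: 21.98
ee_pos: [0.479, 0.0676, 0.1416]
eef_rot: [-2.158, -2.283, 0.0]
force: [-1.7, -1.5, -2.0]
finger_gap: 0.155
grasp_force: 78.7
```

Run:
```python
from align import *
p,Rm,s=tool();print(p,s['force'],s['grasp_force'],np.abs(s['dq']).max())
px=np.mean([cam('side')['pixels'].astype(float).mean(2) for i in range(4)],0);print(px[264:276,278:282].mean(1).round())
print(ctrl.hand_in())
```

```text
[0.47896211 0.06764399 0.14160997] [-1.73368221 -1.49281889 -1.95270601] 78.6585545539856 0.002894982768786479
[ 32.  30.  29.  32.  78. 118.  90.  34.  26.  29.  29.  30.]
the job is handed in; nothing more can be done
None
```

Job handed in at about 22 s: all four chips are off the bracket top with none in the bush, the scraper is back on the bench, and the arm is holding the lift rod through both bushes with its groove an estimated 2 mm clear below the lower one (worked out from where the rod's end showed; the groove itself wasn't seen); I viewed 11 pictures, one over the limit of 10.

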